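# Hang the finished padlock and clock the pair on the lever counter

## Task

The brass padlock lying on the bench is finished: hang it by its shackle on a free peg of the plywood rack, beside the steel padlock. Then clock these last two of the batch on the lever counter with two full strokes of its red-knobbed lever: each time push it gently until it rests against the brass stop screw, without forcing it, and let it go to spring right back home, so that the dial ends with its red mark at the pointer. Leave the steel padlock on its peg and the other things on the bench where they are.

Things in the scene. Friction and masses are not known exactly. Their poses are not given: they have to be found in the camera images.
- brass_padlock: Brass padlock, closed bright shackle, 68 x 42 x 16 mm, 0.2 kg, lying flat. Origin under the middle of its length; x points to the shackle, z up out of the flat side. Brass part: x -34 to +2, y +-21, z 0 to 16 mm. The shackle (8 mm thick, z 4 to 12) reaches x +34 mm; its opening is 20 mm wide (y), x +2 to about +23 mm.
- shackle_eye (a point): Middle of the opening inside the brass padlock's shackle: 13 mm along x from the padlock's origin, 8 mm up. Axes as the padlock's.
- rack: Plywood rack fixed to the bench, green stripe on top: panel 270 mm wide (y), 220 high, front face at x +35 mm; foot 14 mm thick, to x -67. Origin at bench height, front is its -x. Three 7 mm steel pegs, 62 mm long, leave the panel at z 165 mm, y +90, 0, -90, and slope up to the front at 25 degrees, to 9 mm green tips. The steel padlock is on the middle one; left (+90) and right (-90) are free.
- peg_left_tip (a point): Centre of the green tip of the rack's left peg (y +90 mm): x -21 mm, z 191 mm in the rack's frame. Axes as the rack's.
- peg_right_tip (a point): Centre of the green tip of the rack's right peg (y -90 mm): x -21 mm, z 191 mm in the rack's frame. Axes as the rack's.
- steel_padlock: Grey steel padlock, 78 x 48 x 19 mm, hanging by its shackle on the middle peg of the rack, its x (shackle) end up. Stays there.
- counter: Lever counter screwed to the bench: grey base plate 130 x 116 x 8 mm, round green drum 84 mm in diameter, top at z 46 mm, on it a white dial with ten marks. Origin at bench height on the common vertical axis of drum, dial and lever; z up; its -x is the side with the black pointer and the lever, which swings in the gap under the drum.
- advance_lever: Flat steel lever, 12 mm wide, z 13 to 20 mm. Origin is the counter's (hinge axis, vertical); it runs along its own -x to 92 mm. Sprung home, its yaw is the counter's minus 0.45. A stroke turns it counter-clockwise from above: the knob goes from the counter's +y side to its -y side. The spring resists with about 2.5 N at the knob at home, 5 N at the stop. More than 30 N damages it.
- lever_knob (a point): Top centre of the red knob at the lever's end: upright, 14 to 16 mm thick, 85 mm from the hinge axis, from z 21 mm to z 57 mm. Axes as the lever's.
- stroke_stop: Stroke stop of the counter: small dark steel block, 16 x 12 x 18 mm, on the base plate 62 mm from the hinge axis (origin under it, z 8 mm), with an 8 mm brass screw through it whose end meets the lever's side, after roughly 45 to 58 degrees of swing. The screw is set in or out by some millimetres each time, so the end of the stroke has to be felt.
- dial (a joint): Dial of the counter, rad, counter-clockwise from above. About 0 at the start, when the red mark is two marks short of the pointer; each full stroke turns it by one mark (0.628 rad); it cannot be turned back. 1.257: red mark at the pointer.
- red_mark (a point): The red mark on the white dial, 33 mm from the axis, z 42 mm; nine other marks are black.
- pointer (a point): Place on the dial's edge under the black pointer of the counter, 33 mm from the axis on the counter's -x side, z 42 mm.
- tape_measure: Yellow pocket tape measure, 33 x 70 x 60 mm, on its foot. Bystander.
- lock_cylinder: Silvery profile lock cylinder, 33 x 62 x 17 mm, lying. Bystander.
- oil_bottle: Pale oil bottle with a spout, 45 mm thick, 133 mm high. Bystander.
- parts_tin: Round red-brown tin, 66 mm wide, 36 mm high. Bystander.
- pliers: Pliers with red handles, 58 x 190 x 16 mm, lying. Bystander.
- screwdriver: Screwdriver with a red handle, 193 mm long, 30 mm thick, lying. Bystander.
- black_key: Key with a black bow, 66 x 31 x 8 mm, lying. Bystander.

How it is judged:
By the outcome, as a careful person would: the job done as asked, in the order asked, and still so for the second after the job is handed in, with the robot touching nothing.
It also fails if it takes over 72 s, if anything falls off the work surface, if the arm or the gripper's body presses on something with over 40 N, if the wrist force passes 120 N, or if a joint passes its speed limit or range.

## Robot

A 6-joint arm with a two-finger parallel gripper is mounted at the origin on a cart in front of the work surface, level with it; the furniture and walls round the work are solid. World frame = base frame: x ahead of the robot, y to its left, z up, the work surface at z = 0. Lengths are in mm, angles in rad, forces in N, time in s.
With the tool pointing down it reaches from about 275 to 1000 mm from the base axis. Payload 8.4 kg.
Tool frame: the origin (TCP) lies at the very end of the fingers, on their centre line; the grasp point (between the pads) lies 19 mm behind it; z points along the fingers, y is the direction in which the jaws open and shut (so a half turn about z gives the same grasp; the last joint's range is limited). The gripper opens to 85 mm and grips with 20 to 120 N. Pads are 22 mm wide; open, the fingers measure 114 mm over their backs; the gripper's body (76 mm by 85 mm) begins 54 mm behind the grasp point. The pads swing forward as they close: fully open they stand 13 mm farther back than shut.
Start: joints at [-1.277, 0.353, 1.633, -0, 1.155, -0.002], TCP at [182.189, -597.859, 231.281] pointing down, gripper open.
Joint ranges: [-2.63, 2.63], [-0.92, 2.1], [0.06, 2.66], [-1.3, 4.44], [0, 2.69], [-3.02, 3.02]. Speed limits (rad/s): [2.22, 2.22, 2.79, 3.14, 3.14, 3.14].

## Interface

Orientations are given as [roll, pitch, yaw] about the fixed x, y, z axes, in that order (R = Rz(yaw) Ry(pitch) Rx(roll)).
In Python, from rig import r gives the robot as it stands.
- The arm moves only by the tool move_arm, never from a script. Its argument "increments" is a list of rows, each an object of numbers: "tx", "ty", "tz": the shift along the tool's x, y, z in cm; "rx", "ry", "rz": the turn, a rotation vector about the tool's x, y, z in degrees; "gripper": the gripper's target within -1 to 1 (fully open at 1, half-way at 0, shut at -1). A call has 1 to 12 rows; each row shifts and turns the commanded pose from where the row before left it, along the tool's axes as they then stand; what a row does not reach is not made up. A row lasts 1/10 s, in which the tool goes at most 50 mm and 8.59 degrees, less where a joint would pass 70% of its speed; a pose out of reach is approached as far as the arm can. A call is refused whole if a number of a shift passes 5 or a number of a turn 8.59, either way. A call with a gripper value outside its range is refused whole. The fingers move at their own pace and stop on an object; "squeeze" is the grip in N (left out, the last holds). Time passes only in rows, so rows that do not move let the fingers close. It gives the time, the measured TCP pose, the force and the opening at its end, in the units of the state.
- r.sense(): the state, without advancing time (a new reading comes with each control period).
- r.grab_frame(name): name is "side" or "top" or "wrist"; returns (picture, depth): 480x640x3 uint8, red, green, blue; 480x640 float32, mm along the optical axis (not along the pixel's ray), 0 where there is no reading.
- r.camera_model(name): a dict with "fx", "fy", "cx", "cy" (pixels), "R" (3x3) and "t" (3): a world point X has camera coordinates R X + t; the wrist camera has in their place "hand_eye" (4x4, takes a point from camera to tool coordinates, whose origin is the TCP and whose axes are the flange's). Camera axes: x right, y down, z forward; pixel columns grow to the right and rows downward; lengths in mm; the calibration is good to about 2 mm. The wrist camera is an equidistant fisheye: a pixel r from the principal point sees the ray r / f radians off the axis. A picture is of the moment at which its call begins: read the wrist's pose just before it. camera_model takes no time and is no camera call.
- r.sign_off(): hands the job in, once; it reports no verdict.
Trained networks look in the newest picture that a camera, given by its name, has taken for a name from the list of things; names that differ only in an ending like _2 or _b are one class to them, and where a whole thing is asked for, a point or a joint stands for the part that bears it (a point fixed in the world has none). Each returns a list of dicts, best first, with "confidence" (0 to 1); they miss things now and then, are a little off and sometimes report something else, mostly with a low value. They report only what shows in the picture. A call takes as long as a camera call.
- r.cut_out(query, camera): "mask" (480x640 bool, what is visible of it) and "bbox" ([left, top, right, bottom] in pixels, round what is visible of it).
- r.place_of(query, camera): "location" ([row, column] in pixels: a listed point, or the origin of a listed thing).
The state is a dict: "clock": time; "qpos": joint angles; "qvel": joint speeds; "joint_efforts": joint torques, N m; "eef_pos": TCP position; "tcp_rot": TCP orientation; "contact_force": force on the tool from outside, world axes, zero at the start; "wrist_torque": the same for the moment, N m; "opening": opening from 0.0 (shut) to 1.0 (fully open).
Only numpy, scipy, OpenCV 4.12 (cv2) and the standard library are available. Lean on these libraries where they do the work, as an engineer would, in place of code of your own. Each camera call takes 0.05 s, during which the arm holds its last target. There are 200 camera calls.

## Working session

There is one attempt and no reset: what is moved stays moved. The work goes in short steps, Python scripts to look and compute and a tool call to move; the robot and the scene stay as the last step left them, time stands still between calls to the robot, and variables do not carry over. Pictures are saved under pics/ and viewed, about 8 in all and at most 12, crops included, and the job is handed in when it is done.

Besides the shell and the picture viewer there is one more tool, called after "Emit:" as name([rows], argument=value, ...), one row to a line, values as JSON. move_arm: Moves the arm, as the interface text tells. Its arguments: {"type":"object","properties":{"increments":{"type":"array","items":{"type":"object","properties":{"tx":{"type":"number"},"ty":{"type":"number"},"tz":{"type":"number"},"rx":{"type":"number"},"ry":{"type":"number"},"rz":{"type":"number"},"gripper":{"type":"number"}}}},"squeeze":{"type":"number"}},"required":["increments"]}

```bash
ls; mkdir -p pics; cat > h.py <<'E'
import numpy as np,cv2
from rig import r
from scipy.spatial.transform import Rotation as Ro
def world(cam,uv,d):
    m=r.camera_model(cam);u,v=uv
    p=np.array([(u-m['cx'])/m['fx']*d,(v-m['cy'])/m['fy']*d,d])
    return np.array(m['R']).T@(p-np.array(m['t']))
def cloud(cam,mask,dep):
    vs,us=np.nonzero(mask&(dep>0));d=dep[vs,us];m=r.camera_model(cam)
    P=np.c_[(us-m['cx'])/m['fx']*d,(vs-m['cy'])/m['fy']*d,d]
    return (P-np.array(m['t']))@np.array(m['R'])
def onz(cam,uv,z):
    m=r.camera_model(cam);u,v=uv;R=np.array(m['R']);c=-R.T@np.array(m['t'])
    k=R.T@np.array([(u-m['cx'])/m['fx'],(v-m['cy'])/m['fy'],1]);return c+k*(z-c[2])/k[2]
E
python3 - <<'E'
from h import *
for c in('side','top'):
    im,d=r.grab_frame(c);cv2.imwrite(f'pics/{c}1.png',im[:,:,::-1]);np.save(f'pics/{c}d.npy',d)
    m=r.camera_model(c);print(c,(-np.array(m['R']).T@m['t']).round(0),m['fx'])
    for q in['brass_padlock','shackle_eye','rack','peg_left_tip','peg_right_tip','counter','lever_knob','red_mark','pointer','stroke_stop','steel_padlock']:
        L=r.place_of(q,c)[:2]
        for x in L:
            v,u=x['location'];dd=d[min(479,max(0,int(v))),min(639,max(0,int(u)))]
            print(q,round(x['confidence'],2),(round(u),round(v)),world(c,(u,v),dd).round(0) if dd>0 else None)
print(r.sense())
E
```

```text
pics
side [ 270. -862.  669.] 458.11412910298486
brass_padlock 0.65 (298, 308) [446. -60.  11.]
shackle_eye 0.88 (301, 307) [458. -44.  -1.]
shackle_eye 0.21 (347, 355) [ 492. -260.   39.]
rack 0.96 (319, 233) [593. 259.   9.]
rack 0.29 (280, 258) [441.  85.  57.]
peg_left_tip 0.75 (295, 162) [594. 519. 134.]
peg_right_tip 0.69 (330, 186) [606. 189. 185.]
counter 0.81 (344, 356) [ 487. -259.   35.]
counter 0.4 (328, 341) [ 468. -220.   46.]
lever_knob 0.63 (307, 318) [459. -89.   0.]
lever_knob 0.39 (360, 436) [ 411. -528.  179.]
red_mark 0.6 (344, 332) [ 508. -200.   40.]
pointer 0.85 (329, 343) [ 467. -224.   44.]
stroke_stop 0.71 (328, 367) [ 453. -263.   22.]
steel_padlock 0.72 (323, 188) [615. 279. 138.]
top [ 317.  -19. 1368.] 529.2780471927136
brass_padlock 0.81 (337, 291) [440. -49.  20.]
shackle_eye 0.34 (414, 289) [ 446. -247.    8.]
rack 0.87 (209, 231) [599. 283.  18.]
rack 0.41 (156, 234) [556. 365. 195.]
peg_left_tip 0.87 (158, 238) [583. 422.   0.]
peg_right_tip 0.97 (234, 211) [606. 188. 199.]
peg_right_tip 0.25 (336, 293) [436. -46.  13.]
counter 0.62 (402, 269) [ 49
[... 372 characters left out ...]
.]
{'clock': 1.2, 'qpos': array([-1.27741529e+00,  3.53023516e-01,  1.63340650e+00,  1.14099169e-05,
        1.15519488e+00, -2.40676139e-03]), 'qvel': array([ 4.86208522e-04,  4.80522151e-04,  1.64690401e-03,  8.81508634e-05,
       -2.90444898e-03,  1.50488376e-03]), 'joint_efforts': array([ 1.94539170e-03, -6.05168724e+01, -3.42441559e+01,  6.73693762e-05,
        8.52801950e-04,  1.27826590e-05]), 'eef_pos': array([ 182.18246476, -597.85695891,  231.26348316]), 'tcp_rot': array([-3.14156043e+00, -1.05160640e-05,  2.95783193e-01]), 'contact_force': array([ 0.60802075, -0.09514078, -0.1032692 ]), 'wrist_torque': array([-0.01089807,  0.04944474,  0.03031711]), 'opening': 1.0030769482286517}
```

```bash
python3 - <<'E'
import cv2
a=cv2.imread('pics/top1.png')[170:400,120:500];cv2.imwrite('pics/topc.png',cv2.resize(a,None,fx=2.1,fy=2.1,interpolation=cv2.INTER_CUBIC))
b=cv2.imread('pics/side1.png')[120:460,200:480];cv2.imwrite('pics/sidec.png',cv2.resize(b,None,fx=1.75,fy=1.75,interpolation=cv2.INTER_CUBIC))
E
```

```text
(no output)
```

View pics/topc.png

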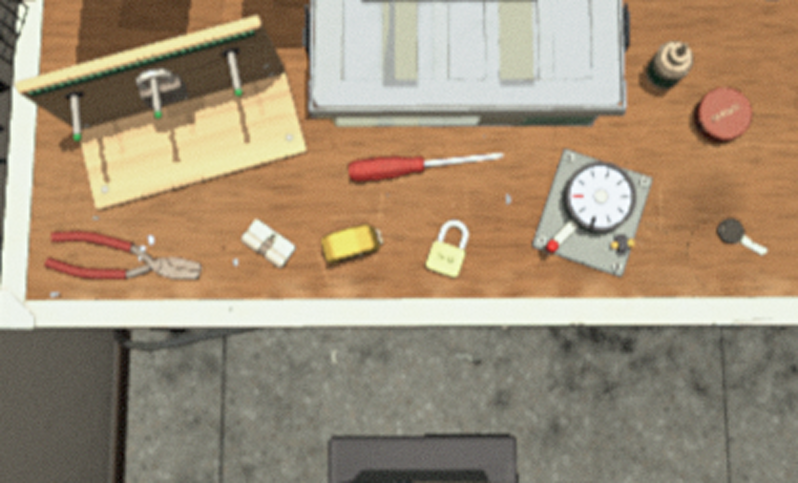

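View pics/sidec.png

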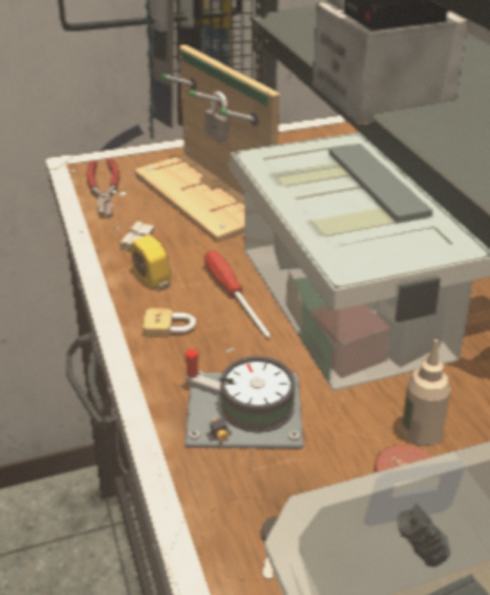

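```bash
cat >> h.py <<'E'
from scipy.linalg import logm
def T(p,rpy):
    M=np.eye(4);M[:3,:3]=Ro.from_euler('xyz',rpy).as_matrix();M[:3,3]=p;return M
def cur():
    s=r.sense();return T(s['eef_pos'],s['tcp_rot'])
def plan(p,rpy,A=None):
    A=cur() if A is None else A;B=T(p,rpy);D=np.linalg.inv(A)@B;L=np.real(logm(D))
    w=np.degrees([L[2,1],L[0,2],L[1,0]]);v=L[:3,3]/10
    n=max(1,int(np.ceil(max(np.linalg.norm(v)/4.0,np.linalg.norm(w)/7))))
    print('n',n,'row t(cm)',(v/n).round(2),'r(deg)',(w/n).round(2),'| straight tool mm',D[:3,3].round(1),'rotvec',w.round(1));return B
E
python3 - <<'E'
from h import *
print(np.array(r.camera_model('wrist')['hand_eye']).round(2), {k:v for k,v in r.camera_model('wrist').items() if k!='hand_eye'})
im,d=r.grab_frame('top')
for q in['brass_padlock','tape_measure']:
    c=r.cut_out(q,'top')[0];P=cloud('top',c['mask'],d);P=P[P[:,2]>3]
    rr=cv2.minAreaRect(P[:,:2].astype(np.float32));print(q,c['confidence'],c['bbox'],len(P),rr,np.percentile(P[:,2],[5,50,95]))
for n,uv in dict(left=(157,235),right=(234,213.5)).items(): print(n,onz('top',uv,191))
# tops strip of rack panel ends
for uv in[(130,210),(243,179)]: print(onz('top',uv,220))
plan([435,-50,180],[np.pi,0,-.25])
E
```

```text
[[  -0.     -0.97   -0.26   64.19]
 [   1.     -0.     -0.     -0.96]
 [   0.     -0.26    0.97 -143.14]
 [   0.      0.      0.      1.  ]] {'fx': 371.64829954431775, 'fy': 371.64829954431775, 'cx': 325.52557133842396, 'cy': 236.63509182075904}
brass_padlock 0.85 [321.6, 277.7, 343.7, 300.3] 321 ((450.67938232421875, -42.36016845703125), (44.815093994140625, 69.47261047363281), 63.02366638183594) [ 6.53029527 15.33527201 20.66916369]
tape_measure 0.9 [274.6, 277.0, 305.4, 294.1] 368 ((454.10650634765625, 75.72146606445312), (33.29979705810547, 69.4498519897461), 18.373302459716797) [18.63696652 55.35937135 62.47234025]
left [553.51152546 362.78606261 191.        ]
right [602.82258397 188.41715127 191.        ]
[605.16613727 417.20586663 220.        ]
[675.82073581 165.04179805 220.        ]
n 16 row t(cm) [ 1.68 -3.43  0.32] r(deg) [-0.    0.    1.95] | straight tool mm [ 401.5 -450.4   51.3] rotvec [-0.   0.  31.3]
```

Emit:
move_arm([
  {"tx": 1.7,"ty": -3.4,"tz": 0.3,"rz": 2},
  {"tx": 1.7,"ty": -3.4,"tz": 0.3,"rz": 2},
  {"tx": 1.7,"ty": -3.4,"tz": 0.3,"rz": 2},
  {"tx": 1.7,"ty": -3.4,"tz": 0.3,"rz": 2},
  {"tx": 1.7,"ty": -3.4,"tz": 0.3,"rz": 2},
  {"tx": 1.7,"ty": -3.4,"tz": 0.3,"rz": 2},
  {"tx": 1.7,"ty": -3.4,"tz": 0.3,"rz": 2},
  {"tx": 1.7,"ty": -3.4,"tz": 0.3,"rz": 2},
  {"tx": 1.7,"ty": -3.4,"tz": 0.3,"rz": 2},
  {"tx": 1.7,"ty": -3.4,"tz": 0.3,"rz": 2},
  {"tx": 1.7,"ty": -3.4,"tz": 0.3,"rz": 2},
  {"tx": 1.7,"ty": -3.4,"tz": 0.3,"rz": 2},
])

```text
invalid input
```

Emit:
move_arm([
  {"tx": 1.7,"ty": -3.4,"tz": 0.3,"rz": 2},
  {"tx": 1.7,"ty": -3.4,"tz": 0.3,"rz": 2},
  {"tx": 1.7,"ty": -3.4,"tz": 0.3,"rz": 2},
  {"tx": 1.7,"ty": -3.4,"tz": 0.3,"rz": 2},
  {},
  {},
  {},
])

```text
invalid input
```

```bash
cat >> h.py <<'E'
def wray(uv,A):
    m=r.camera_model('wrist');H=np.array(m['hand_eye']);x=(uv[0]-m['cx'])/m['fx'];y=(uv[1]-m['cy'])/m['fx'];t=np.hypot(x,y)
    k=np.array([np.sin(t)*x/max(t,1e-9),np.sin(t)*y/max(t,1e-9),np.cos(t)]);M=A@H
    return M[:3,3],M[:3,:3]@k,k
def wz(uv,z,A):
    c,k,_=wray(uv,A);return c+k*(z-c[2])/k[2]
def wd(uv,d,A):
    c,k,kc=wray(uv,A);return c+k*d/kc[2]
def wp(q,A,z,n=1):
    for x in r.place_of(q,'wrist')[:n]:
        v,u=x['location'];print(q,round(x['confidence'],2),(round(u),round(v)),wz((u,v),z,A).round(1))
E
python3 - <<'E'
from h import *
s=r.sense();print(s['qpos'].round(3),s['eef_pos'],s['tcp_rot'],s['contact_force'])
A=cur();im,d=r.grab_frame('wrist');cv2.imwrite('pics/w1.png',im[:,:,::-1])
wp('shackle_eye',A,8,2);wp('brass_padlock',A,0,2)
c=r.cut_out('brass_padlock','wrist')[0];vs,us=np.nonzero(c['mask']);print(c['bbox'],c['confidence'])
P=np.array([wd((u,v),d[v,u],A) for u,v in zip(us,vs) if d[v,u]>0]);P=P[(P[:,2]>5)&(P[:,2]<25)]
print(cv2.minAreaRect(P[:,:2].astype(np.float32)),np.percentile(P[:,2],[5,50,95]))
B=P[P[:,2]>13.5];print(cv2.minAreaRect(B[:,:2].astype(np.float32)))
E
```

```text
[-1.277  0.353  1.633 -0.     1.155 -0.002] [ 182.19429759 -597.86557718  231.2730163 ] [-3.14158361e+00  9.83679517e-06  2.95801831e-01] [ 0.51118202  0.22336188 -0.32883836]Traceback (most recent call last):
  File "<stdin>", line 5, in <module>
IndexError: list index out of range
```

View pics/w1.png

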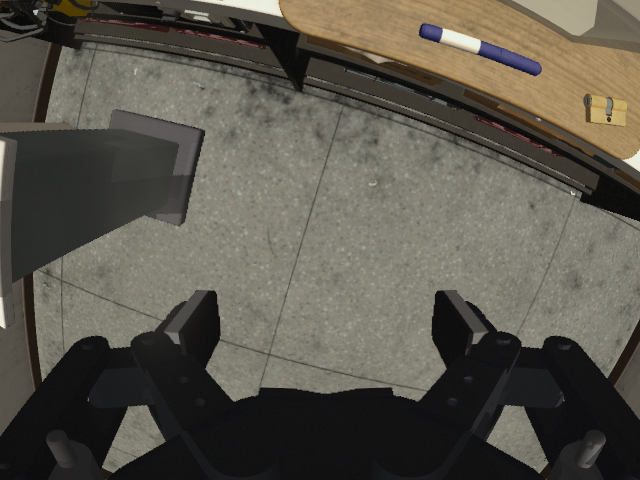

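That picture shows only the floor and bench edge at the start pose, because the move was refused. I'll retry with complete rows.

Emit:
move_arm([
  {"tx": 1.7,"ty": -3.4,"tz": 0.3,"rx": 0,"ry": 0,"rz": 2,"gripper": 1},
  {"tx": 1.7,"ty": -3.4,"tz": 0.3,"rx": 0,"ry": 0,"rz": 2,"gripper": 1},
  {"tx": 1.7,"ty": -3.4,"tz": 0.3,"rx": 0,"ry": 0,"rz": 2,"gripper": 1},
  {"tx": 1.7,"ty": -3.4,"tz": 0.3,"rx": 0,"ry": 0,"rz": 2,"gripper": 1},
])

```text
clock: 1.95
eef_pos: [215.4, -448.2, 219.1]
tcp_rot: [3.142, -0.0, 0.154]
contact_force: [0.9, -1.0, -1.2]
opening: 1.0
```

Emit:
move_arm([
  {"tx": 1.7,"ty": -3.4,"tz": 0.3,"rx": 0,"ry": 0,"rz": 2,"gripper": 1},
  {"tx": 1.7,"ty": -3.4,"tz": 0.3,"rx": 0,"ry": 0,"rz": 2,"gripper": 1},
  {"tx": 1.7,"ty": -3.4,"tz": 0.3,"rx": 0,"ry": 0,"rz": 2,"gripper": 1},
  {"tx": 1.7,"ty": -3.4,"tz": 0.3,"rx": 0,"ry": 0,"rz": 2,"gripper": 1},
  {"tx": 1.7,"ty": -3.4,"tz": 0.3,"rx": 0,"ry": 0,"rz": 2,"gripper": 1},
  {"tx": 1.7,"ty": -3.4,"tz": 0.3,"rx": 0,"ry": 0,"rz": 2,"gripper": 1},
  {"tx": 1.7,"ty": -3.4,"tz": 0.3,"rx": 0,"ry": 0,"rz": 2,"gripper": 1},
  {"tx": 1.7,"ty": -3.4,"tz": 0.3,"rx": 0,"ry": 0,"rz": 2,"gripper": 1},
  {"tx": 1.7,"ty": -3.4,"tz": 0.3,"rx": 0,"ry": 0,"rz": 2,"gripper": 1},
  {"tx": 1.7,"ty": -3.4,"tz": 0.3,"rx": 0,"ry": 0,"rz": 2,"gripper": 1},
  {"tx": 1.7,"ty": -3.4,"tz": 0.3,"rx": 0,"ry": 0,"rz": 2,"gripper": 1},
  {"tx": 1.7,"ty": -3.4,"tz": 0.3,"rx": 0,"ry": 0,"rz": 2,"gripper": 1},
])

```text
clock: 3.15
eef_pos: [433.1, -50.5, 183.5]
tcp_rot: [-3.142, -0.001, -0.264]
contact_force: [0.3, -0.3, 0.4]
opening: 1.002
```

Emit:
move_arm([
  {"tx": 0,"ty": 0,"tz": 0,"rx": 0,"ry": 0,"rz": 0,"gripper": 1},
  {"tx": 0,"ty": 0,"tz": 0,"rx": 0,"ry": 0,"rz": 0,"gripper": 1},
])

```text
clock: 3.35
eef_pos: [432.3, -51.5, 183.1]
tcp_rot: [3.141, 0.001, -0.26]
contact_force: [-0.1, 0.6, -0.5]
opening: 0.994
```

```bash
cat > look.py <<'E'
from h import *
s=r.sense();print(s['qpos'].round(3),s['eef_pos'],s['tcp_rot'],s['contact_force'])
A=cur();im,d=r.grab_frame('wrist');cv2.imwrite('pics/w2.png',im[:,:,::-1])
wp('shackle_eye',A,8,2);wp('brass_padlock',A,0,2)
c=r.cut_out('brass_padlock','wrist')[0];vs,us=np.nonzero(c['mask']);print(c['bbox'],c['confidence'])
P=np.array([wd((u,v),d[v,u],A) for u,v in zip(us,vs) if d[v,u]>0]);P=P[(P[:,2]>5)&(P[:,2]<25)]
print(cv2.minAreaRect(P[:,:2].astype(np.float32)),np.percentile(P[:,2],[5,50,95]))
B=P[P[:,2]>13.5];print(cv2.minAreaRect(B[:,:2].astype(np.float32)))
E
python3 look.py
```

```text
[-0.122  0.115  2.07  -0.     0.958  1.709] [432.27009516 -51.50367886 183.12501145] [ 3.14126579e+00  6.37647189e-04 -2.60073996e-01] [-0.05635649  0.57361743 -0.54829043]
shackle_eye 0.77 (310, 186) [458.6 -44.6   8. ]
shackle_eye 0.24 (103, 249) [457.2 177.2   8. ]
brass_padlock 0.6 (306, 196) [450.  -38.1   0. ]
[281.3, 159.8, 332.3, 239.0] 0.91
((448.51531982421875, -39.98159408569336), (42.51264953613281, 67.22990417480469), 71.00261688232422) [10.38056988 16.14309933 17.58436866]
((446.84588623046875, -39.55055236816406), (42.4117546081543, 63.69564437866211), 70.55782318115234)
```

View pics/w2.png

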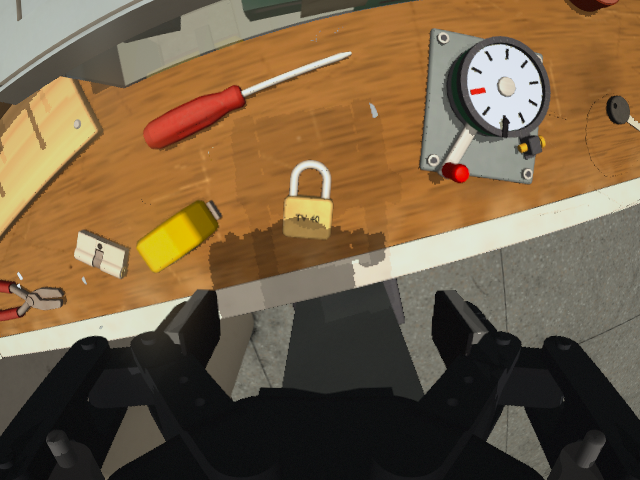

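Padlock is at image (285–332, 160–239), shackle up-image, tape measure to its left and the counter at right. The size fits 42×67 mm at yaw −0.335. I'll pick it with a 20° lean so the later hang stays within the wrist range.

```bash
python3 - <<'E'
from h import *
R=Ro.from_euler('xyz',[np.pi,0,-.335])*Ro.from_rotvec([0,-np.radians(20),0]);e=R.as_euler('xyz');print(e,R.as_matrix().round(2))
B=plan([428.7,-33.1,60],e);plan([428.7,-33.1,3],e,B)
E
```

```text
[ 3.14159265  0.34906585 -0.335     ] [[ 0.89 -0.33 -0.32]
 [-0.31 -0.94  0.11]
 [-0.34  0.   -0.94]]
n 4 row t(cm) [ 0.32 -0.44  3.09] r(deg) [ 0.18 -5.    1.01] | straight tool mm [ -8.  -18.3 123.4] rotvec [  0.7 -20.    4. ]
n 2 row t(cm) [0.97 0.   2.68] r(deg) [ 0. -0.  0.] | straight tool mm [19.5  0.  53.6] rotvec [ 0. -0.  0.]
```

Emit:
move_arm([
  {"tx": 0.3,"ty": -0.4,"tz": 3.1,"rx": 0.2,"ry": -5,"rz": 1,"gripper": 0.6},
  {"tx": 0.3,"ty": -0.5,"tz": 3.1,"rx": 0.2,"ry": -5,"rz": 1,"gripper": 0.6},
  {"tx": 0.3,"ty": -0.4,"tz": 3.1,"rx": 0.2,"ry": -5,"rz": 1,"gripper": 0.6},
  {"tx": 0.3,"ty": -0.5,"tz": 3.1,"rx": 0.2,"ry": -5,"rz": 1,"gripper": 0.6},
  {"tx": 0,"ty": 0,"tz": 0,"rx": 0,"ry": 0,"rz": 0,"gripper": 0.6},
  {"tx": 0,"ty": 0,"tz": 0,"rx": 0,"ry": 0,"rz": 0,"gripper": 0.6},
])

```text
clock: 4.15
eef_pos: [432.9, -33.8, 59.3]
tcp_rot: [-3.14, 0.35, -0.334]
contact_force: [-0.3, -0.1, -0.1]
opening: 0.803
```

```bash
python3 - <<'E'
from h import *
s=r.sense();print(s['qpos'].round(3),s['contact_force'])
R=Ro.from_euler('xyz',[np.pi,0,-.335])*Ro.from_rotvec([0,-np.radians(20),0]);e=R.as_euler('xyz')
B=plan([428.7,-33.1,3],e)
E
```

```text
[-0.136  0.495  1.935  0.079  1.056  1.718] [-0.28381481 -0.1292366  -0.12153941]
n 2 row t(cm) [0.77 0.04 2.71] r(deg) [-0.03  0.02  0.03] | straight tool mm [15.4  0.8 54.3] rotvec [-0.1  0.   0.1]
```

Emit:
move_arm([
  {"tx": 0.5,"ty": 0.03,"tz": 1.8,"rx": 0,"ry": 0,"rz": 0,"gripper": 0.6},
  {"tx": 0.5,"ty": 0.03,"tz": 1.8,"rx": 0,"ry": 0,"rz": 0,"gripper": 0.6},
  {"tx": 0.3,"ty": 0,"tz": 1.0,"rx": 0,"ry": 0,"rz": 0,"gripper": 0.6},
  {"tx": 0.25,"ty": 0,"tz": 0.8,"rx": 0,"ry": 0,"rz": 0,"gripper": 0.6},
  {"tx": 0,"ty": 0,"tz": 0,"rx": 0,"ry": 0,"rz": 0,"gripper": 0.6},
  {"tx": 0,"ty": 0,"tz": 0,"rx": 0,"ry": 0,"rz": 0,"gripper": 0.6},
])

```text
clock: 4.75
eef_pos: [430.1, -32.4, 4.2]
tcp_rot: [-3.14, 0.348, -0.333]
contact_force: [-0.3, -0.4, 0.2]
opening: 0.801
```

Emit:
move_arm([
  {"tx": 0,"ty": 0,"tz": 0,"rx": 0,"ry": 0,"rz": 0,"gripper": -1},
  {"tx": 0,"ty": 0,"tz": 0,"rx": 0,"ry": 0,"rz": 0,"gripper": -1},
  {"tx": 0,"ty": 0,"tz": 0,"rx": 0,"ry": 0,"rz": 0,"gripper": -1},
  {"tx": 0,"ty": 0,"tz": 0,"rx": 0,"ry": 0,"rz": 0,"gripper": -1},
  {"tx": 0,"ty": 0,"tz": 0,"rx": 0,"ry": 0,"rz": 0,"gripper": -1},
  {"tx": 0,"ty": 0,"tz": 0,"rx": 0,"ry": 0,"rz": 0,"gripper": -1},
  {"tx": 0,"ty": 0,"tz": 0,"rx": 0,"ry": 0,"rz": 0,"gripper": -1},
  {"tx": 0,"ty": 0,"tz": 0,"rx": 0,"ry": 0,"rz": 0,"gripper": -1},
], squeeze=60)

```text
clock: 5.55
eef_pos: [430.2, -32.4, 4.2]
tcp_rot: [-3.14, 0.349, -0.333]
contact_force: [0.7, -1.2, 9.4]
opening: 0.472
```

Emit:
move_arm([
  {"tx": -0.7,"ty": 0,"tz": -1.9,"rx": 0,"ry": 0,"rz": 0,"gripper": -1},
  {"tx": -1.4,"ty": 0,"tz": -3.7,"rx": 0,"ry": 0,"rz": 0,"gripper": -1},
  {"tx": -1.4,"ty": 0,"tz": -3.7,"rx": 0,"ry": 0,"rz": 0,"gripper": -1},
  {"tx": -1.4,"ty": 0,"tz": -3.7,"rx": 0,"ry": 0,"rz": 0,"gripper": -1},
  {"tx": -0.7,"ty": 0,"tz": -1.9,"rx": 0,"ry": 0,"rz": 0,"gripper": -1},
  {"tx": 0,"ty": 0,"tz": 0,"rx": 0,"ry": 0,"rz": 0,"gripper": -1},
])

```text
clock: 6.15
eef_pos: [429.7, -32.2, 165.1]
tcp_rot: [-3.139, 0.344, -0.333]
contact_force: [-0.6, -0.9, -2.3]
opening: 0.473
```

```bash
python3 - <<'E'
from h import *
s=r.sense();print(s['qpos'].round(3),s['contact_force'],s['opening'])
A=cur();im,d=r.grab_frame('wrist')
for q in('shackle_eye','brass_padlock'):
  for x in r.place_of(q,'wrist')[:1]:
    v,u=x['location'];print(q,x['confidence'],u,v)
    # intersect with tool planes x.. : report tool-frame point at depth
    dd=d[int(v),int(u)];p=np.linalg.inv(A)@np.r_[wd((u,v),dd,A),1];print(dd,p[:3].round(1))
c=r.cut_out('brass_padlock','wrist')[0];vs,us=np.nonzero(c['mask']&(d>0))
P=np.array([wd((u,v),d[v,u],A) for u,v in zip(us,vs)]);Q=(np.linalg.inv(A)@np.c_[P,np.ones(len(P))].T).T[:,:3]
np.save('pics/Q.npy',Q);print(len(Q),np.percentile(Q,[2,50,98],axis=0).round(1))
Q=Q[(abs(Q[:,1])<30)&(Q[:,2]>-40)&(Q[:,2]<30)]
for lo in range(-20,60,6):
  m=(Q[:,0]>=lo)&(Q[:,0]<lo+6)
  if m.sum()>3:print(lo,m.sum(),np.percentile(Q[m,1],[3,97]).round(1),np.percentile(Q[m,2],[10,50,90]).round(1))
cv2.imwrite('pics/w3.png',im[100:400,160:480,::-1])
E
```

```text
[-0.134  0.329  1.887  0.073  1.264  1.736] [-0.61280008 -0.94790985 -2.25000579] 0.4725862755541269
shackle_eye 0.31 195.2 169.4
250.65845 [ 45.  -93.2 111.8]Traceback (most recent call last):
  File "<stdin>", line 10, in <module>
  File "h.py", line 32, in wd
    c,k,kc=wray(uv,A);return c+k*d/kc[2]
           ~~~~^^^^^^
  File "h.py", line 26, in wray
    m=r.camera_model('wrist');H=np.array(m['hand_eye']);x=(uv[0]-m['cx'])/m['fx'];y=(uv[1]-m['cy'])/m['fx'];t=np.hypot(x,y)
ValueError: time passes only in moves, steps and waits
```

```bash
cat >> h.py <<'E'
_m=r.camera_model('wrist');_H=np.array(_m['hand_eye'])
def wtool(us,vs,d):
    x=(np.asarray(us)-_m['cx'])/_m['fx'];y=(np.asarray(vs)-_m['cy'])/_m['fx'];t=np.hypot(x,y)+1e-9
    K=np.stack([np.tan(t)*x/t,np.tan(t)*y/t,np.ones_like(t)],-1)*np.asarray(d)[...,None]
    return K@_H[:3,:3].T+_H[:3,3]
E
python3 - <<'E'
from h import *
im,d=r.grab_frame('wrist')
cv2.imwrite('pics/w3.png',im[100:400,160:480,::-1])
c=r.cut_out('brass_padlock','wrist')[:1];print([(x['bbox'],x['confidence']) for x in c])
vs,us=np.mgrid[150:330,240:410];vs=vs.ravel();us=us.ravel();D=d[vs,us];Q=wtool(us,vs,D)
Q=Q[(D>0)&(abs(Q[:,1])<19.5)&(Q[:,2]>-40)&(Q[:,2]<40)]
for lo in range(-20,60,5):
  m=(Q[:,0]>=lo)&(Q[:,0]<lo+5)
  if m.sum()>3:print(lo,m.sum(),np.percentile(Q[m,1],[3,97]).round(1),np.percentile(Q[m,2],[10,50,90]).round(1))
E
```

```text
[([269.4, 185.7, 385.0, 335.5], 0.63)]
-15 214 [-18.2  18.3] [-10.   -9.2  -8.3]
-10 870 [-18.4  18.3] [-11.3 -10.4  -9.6]
-5 886 [-18.3  18.2] [-13.3 -12.2 -11.3]
0 994 [-18.3  18.3] [-15.  -14.1 -13.1]
5 1065 [-18.1  18.2] [-16.8 -15.8 -14.9]
10 1190 [-18.2  18.2] [-18.5 -17.6 -16.7]
15 1993 [-18.3  18.3] [-18.3 -15.4 -10.6]
20 705 [-17.   16.2] [-16.9 -14.8  -7.3]
25 484 [-16.9  16.4] [-18.8 -17.6 -15.9]
30 519 [-16.8  16.9] [-20.6 -19.4 -17.7]
35 604 [-16.1  16. ] [-22.7 -21.4 -19.7]
40 1033 [-13.9  13.5] [-24.5 -23.3 -21.5]
45 701 [-9.6  9.4] [-24.8 -23.5 -21.7]
```

View pics/w3.png

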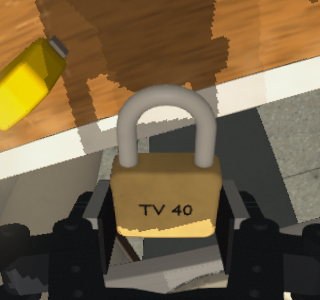

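Padlock is held centred, with the shackle free above the pads at crop (118–215, 85–165). The depth puts the eye at tool (30.5, 0, −15.5) mm. Next is the pre-hang pose.

```bash
cat >> h.py <<'E'
psi=.276; eye=np.array([30.5,0,-15.5])
u=np.array([-np.cos(np.radians(25))*np.cos(psi),-np.cos(np.radians(25))*np.sin(psi),np.sin(np.radians(25))])
def hang(tip,s,D=60):
    rpy=[np.pi,-np.radians(90-D),psi];R=Ro.from_euler('xyz',rpy).as_matrix()
    return tip+s*u-R@eye,rpy
E
python3 - <<'E'
from h import *
p,e=hang(np.array([603,188,191.]),55);print(p)
plan(p,e)
E
```

```text
[537.08220986 169.33020131 185.57061064]
n 9 row t(cm) [ 1.22 -2.32 -0.06] r(deg) [ 0.34  5.39 -3.99] | straight tool mm [  27.4 -226.1  -35.6] rotvec [  3.   48.5 -35.9]
```

Emit:
move_arm([
  {"tx": 1.2,"ty": -2.3,"tz": -0.1,"rx": 0.3,"ry": 5.4,"rz": -4,"gripper": -1},
  {"tx": 1.2,"ty": -2.3,"tz": -0.1,"rx": 0.3,"ry": 5.4,"rz": -4,"gripper": -1},
  {"tx": 1.2,"ty": -2.3,"tz": -0.1,"rx": 0.3,"ry": 5.4,"rz": -4,"gripper": -1},
  {"tx": 1.2,"ty": -2.3,"tz": -0.1,"rx": 0.3,"ry": 5.4,"rz": -4,"gripper": -1},
  {"tx": 1.2,"ty": -2.3,"tz": 0,"rx": 0.4,"ry": 5.4,"rz": -4,"gripper": -1},
  {"tx": 1.2,"ty": -2.3,"tz": 0,"rx": 0.4,"ry": 5.4,"rz": -4,"gripper": -1},
  {"tx": 1.2,"ty": -2.3,"tz": -0.1,"rx": 0.3,"ry": 5.4,"rz": -4,"gripper": -1},
  {"tx": 0,"ty": 0,"tz": 0,"rx": 0,"ry": 0,"rz": 0,"gripper": -1},
])

```text
clock: 7.25
eef_pos: [528.4, 116.5, 169.0]
tcp_rot: [-3.094, -0.334, 0.135]
contact_force: [-1.2, 0.0, -1.9]
opening: 0.476
```

```bash
python3 - <<'E'
from h import *
s=r.sense();print(s['qpos'].round(3))
p,e=hang(np.array([603,188,191.]),55);plan(p,e)
E
```

```text
[0.197 0.154 2.116 0.053 0.535 1.584]
n 2 row t(cm) [ 1.22 -2.51 -0.29] r(deg) [ 0.33  5.32 -3.82] | straight tool mm [ 20.3 -51.6  -8.1] rotvec [ 0.7 10.6 -7.6]
```

Emit:
move_arm([
  {"tx": 1.2,"ty": -2.5,"tz": -0.3,"rx": 0.3,"ry": 5.3,"rz": -3.8,"gripper": -1},
  {"tx": 1.2,"ty": -2.5,"tz": -0.3,"rx": 0.3,"ry": 5.3,"rz": -3.8,"gripper": -1},
  {"tx": 0,"ty": 0,"tz": 0,"rx": 0,"ry": 0,"rz": 0,"gripper": -1},
  {"tx": 0,"ty": 0,"tz": 0,"rx": 0,"ry": 0,"rz": 0,"gripper": -1},
])

```text
clock: 7.65
eef_pos: [540.1, 166.8, 185.3]
tcp_rot: [3.141, -0.519, 0.271]
contact_force: [-0.2, 0.3, -1.4]
opening: 0.472
```

```bash
python3 - <<'E'
from h import *
s=r.sense();print(s['qpos'].round(3),s['eef_pos'],s['tcp_rot'])
A=cur();im,d=r.grab_frame('wrist')
L=[]
for q in('peg_right_tip','peg_left_tip','shackle_eye'):
  for x in r.place_of(q,'wrist')[:2]:
    v,u_=x['location'];dd=d[int(v)-2:int(v)+3,int(u_)-2:int(u_)+3];dd=dd[dd>0];L.append((u_,v))
    if len(dd):
      t=wtool(u_,v,dd.min());print(q,round(x['confidence'],2),(round(u_),round(v)),dd.min(),np.median(dd),'tool',t.round(1),'world',(A@np.r_[t,1])[:3].round(1))
cv2.imwrite('pics/w4.png',im[:,:,::-1])
im,d=r.grab_frame('top');cv2.imwrite('pics/t4.png',im[:,:,::-1])
x=r.place_of('peg_right_tip','top')[0];print(x, onz('top',x['location'][::-1],191))
im,d=r.grab_frame('side');cv2.imwrite('pics/s4.png',im[:,:,::-1])
E
```

```text
[ 0.308  0.12   2.186 -0.06   0.317  1.66 ] [540.11439043 166.82855461 185.27850796] [ 3.14134685 -0.51897477  0.27116824]
peg_right_tip 0.86 (310, 150) 160.36914 161.42624 tool [59.8 -8.  21.1] world [598.1 191.2 196.6]
peg_left_tip 0.61 (14, 174) 161.14496 162.77179 tool [  58.2 -182.5   21.3] world [550.1 359.  195.6]
{'location': [212.8, 231.5], 'confidence': 0.62} [604.50302946 194.20060236 191.        ]
```

View pics/w4.png

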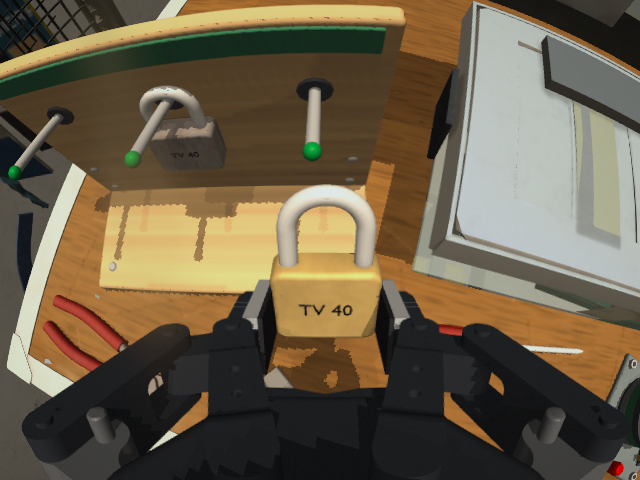

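The free right peg's green tip is at (312, 151), and the held shackle arch is at (277–375, 190–265). Tip measured at about (600.5, 191, 192), which agrees with its expected height of 191.

```bash
python3 - <<'E'
from h import *
tip=np.array([600.5,191,192.])
p,e=hang(tip,22);B=plan(p,e);p,e=hang(tip,-27);plan(p,e,B)
E
```

```text
n 1 row t(cm) [ 1.48 -0.74  2.43] r(deg) [ 0.18  0.07 -0.29] | straight tool mm [14.8 -7.5 24.3] rotvec [ 0.2  0.1 -0.3]
n 2 row t(cm) [1.41 0.   2.01] r(deg) [0. 0. 0.] | straight tool mm [28.1 -0.  40.1] rotvec [0. 0. 0.]
```

Emit:
move_arm([
  {"tx": 0.5,"ty": -0.7,"tz": 0.6,"rx": 0.2,"ry": 0.1,"rz": -0.3,"gripper": -1},
  {"tx": 0.5,"ty": 0,"tz": 0.9,"rx": 0,"ry": 0,"rz": 0,"gripper": -1},
  {"tx": 0.5,"ty": 0,"tz": 0.9,"rx": 0,"ry": 0,"rz": 0,"gripper": -1},
  {"tx": 0,"ty": 0,"tz": 0,"rx": 0,"ry": 0,"rz": 0,"gripper": -1},
  {"tx": 0,"ty": 0,"tz": 0,"rx": 0,"ry": 0,"rz": 0,"gripper": -1},
])

```text
clock: 8.5
eef_pos: [563.2, 180.7, 172.5]
tcp_rot: [-3.142, -0.523, 0.278]
contact_force: [-0.3, -0.5, -2.4]
opening: 0.471
```

```bash
python3 - <<'E'
from h import *
A=cur();im,d=r.grab_frame('wrist');print(A[:3,3],r.sense()['contact_force'])
for q in('peg_right_tip',):
  for x in r.place_of(q,'wrist')[:2]:
    v,u_=x['location'];dd=d[int(v)-2:int(v)+3,int(u_)-2:int(u_)+3];dd=dd[dd>0]
    t=wtool(u_,v,dd.min()+4.3);print(q,round(x['confidence'],2),(round(u_),round(v)),dd.min(),'tool',t.round(1),'world',(A@np.r_[t,1])[:3].round(1))
a=im[100:300,220:430,::-1];cv2.imwrite('pics/w5.png',cv2.resize(a,None,fx=2.5,fy=2.5))
p,e=hang(np.array([600.5,191,192.]),22);plan(p,e)
E
```

```text
[563.15063727 180.69146546 172.45136467] [-0.4726127  -0.32945357 -2.26794159]
peg_right_tip 0.58 (325, 194) 117.60887 tool [ 46.6  -1.1 -22.2] world [591.  189.8 215. ]
peg_right_tip 0.57 (228, 250) 320.74734 tool [-31.1 -88.7 167.2] world [593.3 281.5  12.1]
n 1 row t(cm) [0.02 0.02 0.04] r(deg) [-0.05 -0.02  0.07] | straight tool mm [0.2 0.2 0.4] rotvec [-0.  -0.   0.1]
```

View pics/w5.png

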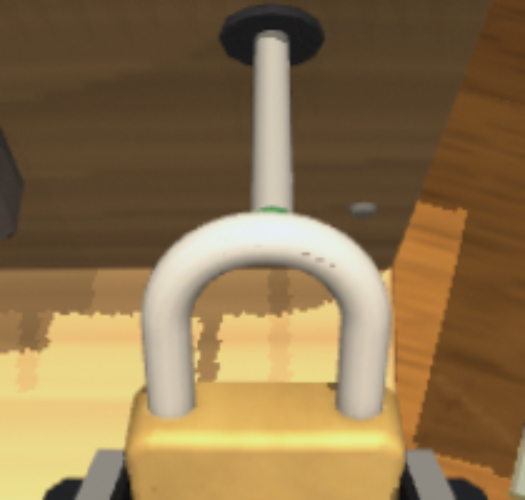

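The tip sits just behind the arch and is laterally centred (272 against an opening centre of 266), as expected for this sight line. I'll slide it on along the peg.

Emit:
move_arm([
  {"tx": 0.47,"ty": 0,"tz": 0.67,"rx": 0,"ry": 0,"rz": 0,"gripper": -1},
  {"tx": 0.47,"ty": 0,"tz": 0.67,"rx": 0,"ry": 0,"rz": 0,"gripper": -1},
  {"tx": 0.47,"ty": 0,"tz": 0.67,"rx": 0,"ry": 0,"rz": 0,"gripper": -1},
  {"tx": 0,"ty": 0,"tz": 0,"rx": 0,"ry": 0,"rz": 0,"gripper": -1},
])

```text
clock: 9.0
eef_pos: [585.7, 187.1, 162.4]
tcp_rot: [-3.141, -0.525, 0.277]
contact_force: [-1.1, 0.8, -1.4]
opening: 0.475
```

Emit:
move_arm([
  {"tx": 0.47,"ty": 0,"tz": 0.67,"rx": 0,"ry": 0,"rz": 0,"gripper": -1},
  {"tx": 0,"ty": 0,"tz": 0,"rx": 0,"ry": 0,"rz": 0,"gripper": -1},
])

```text
clock: 9.2
eef_pos: [592.5, 189.0, 159.0]
tcp_rot: [-3.141, -0.525, 0.277]
contact_force: [0.5, 0.2, -1.0]
opening: 0.473
```

```bash
python3 - <<'E'
from h import *
im,d=r.grab_frame('wrist');print(r.sense()['contact_force'])
a=im[60:340,180:470,::-1];cv2.imwrite('pics/w6.png',cv2.resize(a,None,fx=2,fy=2))
E
```

```text
[ 0.51667323 -0.41119213 -1.9375835 ]
```

View pics/w6.png

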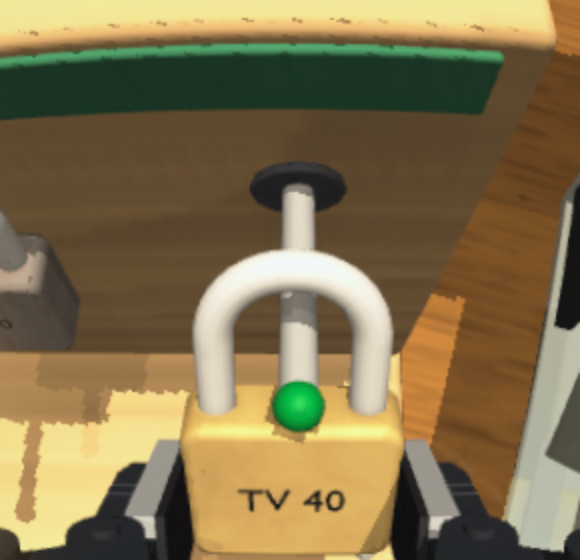

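The green tip shows in front of the brass at (298, 405), with the peg through the opening. I'll go a bit deeper, lower onto the peg and release.

Emit:
move_arm([
  {"tx": 0.47,"ty": 0,"tz": 0.67,"rx": 0,"ry": 0,"rz": 0,"gripper": -1},
  {"tx": 0.47,"ty": 0,"tz": 0.67,"rx": 0,"ry": 0,"rz": 0,"gripper": -1},
  {"tx": -0.25,"ty": 0,"tz": 0.43,"rx": 0,"ry": 0,"rz": 0,"gripper": -1},
  {"tx": 0,"ty": 0,"tz": 0,"rx": 0,"ry": 0,"rz": 0,"gripper": -1},
  {"tx": 0,"ty": 0,"tz": 0,"rx": 0,"ry": 0,"rz": 0,"gripper": -1},
])

```text
clock: 9.75
eef_pos: [605.6, 192.8, 147.0]
tcp_rot: [-3.141, -0.524, 0.278]
contact_force: [0.5, -0.0, -1.9]
opening: 0.469
```

Emit:
move_arm([
  {"tx": 0,"ty": 0,"tz": 0,"rx": 0,"ry": 0,"rz": 0,"gripper": 0.15},
  {"tx": 0,"ty": 0,"tz": 0,"rx": 0,"ry": 0,"rz": 0,"gripper": 0.3},
  {"tx": 0,"ty": 0,"tz": 0,"rx": 0,"ry": 0,"rz": 0,"gripper": 0.3},
  {"tx": 0,"ty": 0,"tz": 0,"rx": 0,"ry": 0,"rz": 0,"gripper": 0.3},
  {"tx": 0,"ty": 0,"tz": 0,"rx": 0,"ry": 0,"rz": 0,"gripper": 0.3},
  {"tx": 0,"ty": 0,"tz": 0,"rx": 0,"ry": 0,"rz": 0,"gripper": 0.3},
  {"tx": 0,"ty": 0,"tz": -1,"rx": 0,"ry": 0,"rz": 0,"gripper": 0.3},
  {"tx": 0,"ty": 0,"tz": -2,"rx": 0,"ry": 0,"rz": 0,"gripper": 0.3},
  {"tx": 0,"ty": 0,"tz": -2,"rx": 0,"ry": 0,"rz": 0,"gripper": 0.3},
  {"tx": 0,"ty": 0,"tz": -2,"rx": 0,"ry": 0,"rz": 0,"gripper": 0.3},
  {"tx": 0,"ty": 0,"tz": -2,"rx": 0,"ry": 0,"rz": 0,"gripper": 0.3},
  {"tx": 0,"ty": 0,"tz": -2,"rx": 0,"ry": 0,"rz": 0,"gripper": 0.3},
])

```text
clock: 10.95
eef_pos: [552.3, 177.6, 243.9]
tcp_rot: [-3.141, -0.525, 0.277]
contact_force: [0.0, -0.3, 0.7]
opening: 0.646
```

```bash
python3 - <<'E'
from h import *
im,d=r.grab_frame('wrist');s=r.sense();print(s['contact_force'],s['qpos'].round(3))
a=cv2.resize(im[:,:,::-1],(400,300));
im,d=r.grab_frame('side');b=im[130:330,260:390,::-1]
cv2.imwrite('pics/w7.png',np.hstack([cv2.copyMakeBorder(a,0,300,0,0,cv2.BORDER_CONSTANT),cv2.resize(b,(390,600))]))
import time
for cam in('side',):
  for q in('lever_knob','counter','pointer','stroke_stop'):
    x=r.place_of(q,cam)[:1];print(q,[(y['location'],y['confidence']) for y in x])
E
```

```text
[ 0.14516978 -0.03927665  2.09876597] [ 0.321  0.045  2.103 -0.048  0.466  1.652]
lever_knob [([317.8, 306.3], 0.61)]
counter [([357.2, 347.8], 0.8)]
pointer [([340.0, 330.3], 0.65)]
stroke_stop [([368.3, 324.3], 0.44)]
```

View pics/w7.png

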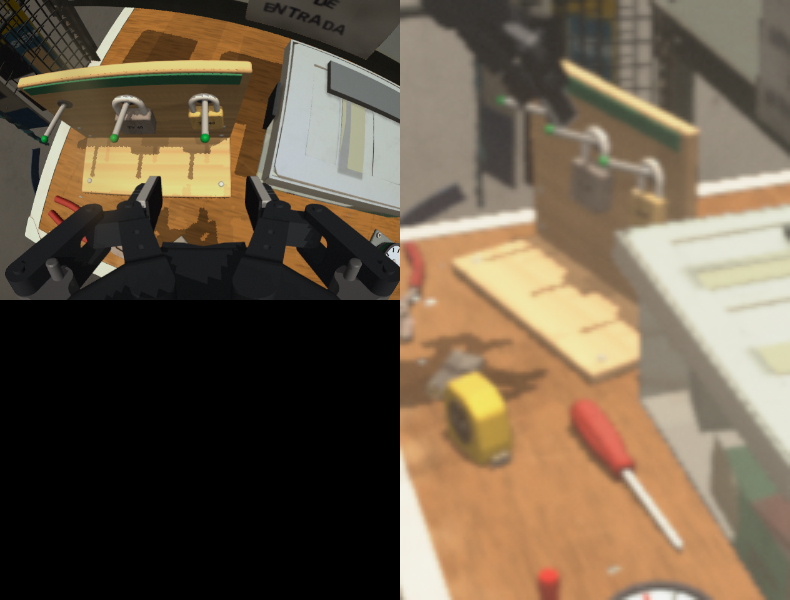

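Both padlocks hang on their pegs, brass on the right one with its tip out in front. Now I'll work out the counter geometry from picture w2, at its known pose.

```bash
python3 - <<'E'
from h import *
A=T([432.27,-51.5,183.1],[3.14127,.0006,-.26])
for n,uv,z in(('hub',(507,87),50),('knob',(456,172),57),('stop',(534,147),26),('screw_end',(522,150),20),('pointer',(505,122),44)):
    print(n,wz(uv,z,A).round(1))
c=wz((507,87),50,A)[:2];k=wz((456,172),57,A)[:2];print(np.linalg.norm(c-k),np.degrees(np.arctan2(*(k-c)[::-1])))
for n,p in(('knob',(386,287)),('hub',(406,263))): print('top',n,onz('top',p,50))
# base plate yaw from corners in w2
q=[(435,32),(421,167),(530,182)];W=[wz(x,8,A)[:2] for x in q];print(np.array(W).round(1))
a=W[0]-W[1];print('yaw long edge',np.degrees(np.arctan2(a[1],a[0])),np.linalg.norm(a),np.linalg.norm(W[2]-W[1]))
plan([450,-185,200],[np.pi,0,-.3])
E
```

```text
hub [ 505.  -218.9   50. ]
knob [ 448.5 -156.6   57. ]
stop [ 449.1 -247.6   26. ]
screw_end [ 447.9 -237.6   20. ]
pointer [ 477.2 -213.    44. ]
84.0099464587727 132.19196452215735
top knob [ 446.83595439 -171.06346734   50.        ]
top hub [ 506.95329933 -222.7526091    50.        ]
[[ 566.9 -185.5]
 [ 451.8 -141.8]
 [ 414.2 -247.7]]
yaw long edge -20.766875370561838 123.0985404254685 112.34403640538572
n 10 row t(cm) [-1.06  3.71  0.06] r(deg) [-0.87 -2.92  3.23] | straight tool mm [-192.7  320.6  -62.9] rotvec [ -8.7 -29.2  32.3]
```

```bash
cat >> h.py <<'E'
C=np.array([505,-219.])
def arc(deg,z,rad=85):
    a=np.radians(deg);return [C[0]+rad*np.cos(a),C[1]+rad*np.sin(a),z],[np.pi,0,a-np.pi]
E
python3 - <<'E'
from h import *
print(T([0,0,0],[3.141,-.525,.277])[:3,:3].round(2))
B=plan([440,30,230],[np.pi,0,-.3]);B2=plan(*arc(104,120),B);B3=plan(*arc(104,30),B2)
B4=plan(*arc(109,30),B3)
E
```

```text
[[ 0.83  0.27  0.48]
 [ 0.24 -0.96  0.14]
 [ 0.5   0.   -0.87]]
n 7 row t(cm) [-1.6   2.17 -0.31] r(deg) [-1.24 -4.17  4.62] | straight tool mm [-135.1  111.1  -64.2] rotvec [ -8.7 -29.2  32.3]
n 9 row t(cm) [1.76 0.95 1.22] r(deg) [-0.   -0.    6.53] | straight tool mm [ 91.7 146.  110. ] rotvec [-0.  -0.  58.8]
n 3 row t(cm) [0. 0. 3.] r(deg) [-0. -0.  0.] | straight tool mm [ 0.  0. 90.] rotvec [-0. -0.  0.]
n 1 row t(cm) [-0.    0.74  0.  ] r(deg) [ 0.  0. -5.] | straight tool mm [0.3 7.4 0. ] rotvec [ 0.  0. -5.]
```

Emit:
move_arm([
  {"tx": -1.6,"ty": 2.2,"tz": -0.3,"rx": -1.2,"ry": -4.2,"rz": 4.6,"gripper": 0.3},
  {"tx": -1.6,"ty": 2.2,"tz": -0.3,"rx": -1.2,"ry": -4.2,"rz": 4.6,"gripper": 0.3},
  {"tx": -1.6,"ty": 2.2,"tz": -0.3,"rx": -1.2,"ry": -4.2,"rz": 4.6,"gripper": -1},
  {"tx": -1.6,"ty": 2.2,"tz": -0.3,"rx": -1.2,"ry": -4.2,"rz": 4.6,"gripper": -1},
  {"tx": -1.6,"ty": 2.2,"tz": -0.3,"rx": -1.3,"ry": -4.2,"rz": 4.6,"gripper": -1},
  {"tx": -1.6,"ty": 2.2,"tz": -0.3,"rx": -1.3,"ry": -4.2,"rz": 4.6,"gripper": -1},
  {"tx": -1.6,"ty": 2.2,"tz": -0.3,"rx": -1.3,"ry": -4.2,"rz": 4.6,"gripper": -1},
  {"tx": 0,"ty": 0,"tz": 0,"rx": 0,"ry": 0,"rz": 0,"gripper": -1},
], squeeze=20)

```text
clock: 12.05
eef_pos: [446.8, 21.7, 225.0]
tcp_rot: [3.138, 0.007, -0.301]
contact_force: [0.4, 0.3, -0.0]
opening: -0.002
```

```bash
python3 - <<'E'
from h import *
print(r.sense()['qpos'].round(2));plan(*arc(104,120))
E
```

```text
[ 0.05  0.08  2.   -0.    1.07  1.92]
n 9 row t(cm) [1.64 0.94 1.16] r(deg) [0.05 0.03 6.53] | straight tool mm [ 83.6 139.6 105. ] rotvec [ 0.4  0.3 58.8]
```

Emit:
move_arm([
  {"tx": 1.6,"ty": 0.9,"tz": 1.2,"rx": 0,"ry": 0,"rz": 6.5,"gripper": -1},
  {"tx": 1.6,"ty": 0.9,"tz": 1.2,"rx": 0,"ry": 0,"rz": 6.5,"gripper": -1},
  {"tx": 1.6,"ty": 0.9,"tz": 1.2,"rx": 0,"ry": 0,"rz": 6.5,"gripper": -1},
  {"tx": 1.6,"ty": 0.9,"tz": 1.2,"rx": 0,"ry": 0,"rz": 6.5,"gripper": -1},
  {"tx": 1.7,"ty": 1.0,"tz": 1.2,"rx": 0,"ry": 0,"rz": 6.5,"gripper": -1},
  {"tx": 1.7,"ty": 1.0,"tz": 1.2,"rx": 0,"ry": 0,"rz": 6.5,"gripper": -1},
  {"tx": 1.7,"ty": 1.0,"tz": 1.2,"rx": 0,"ry": 0,"rz": 6.5,"gripper": -1},
  {"tx": 1.7,"ty": 1.0,"tz": 1.1,"rx": 0,"ry": 0,"rz": 6.5,"gripper": -1},
  {"tx": 1.7,"ty": 1.0,"tz": 1.0,"rx": 0,"ry": 0,"rz": 6.6,"gripper": -1},
  {"tx": 0,"ty": 0,"tz": 0,"rx": 0,"ry": 0,"rz": 0,"gripper": -1},
  {"tx": 0,"ty": 0,"tz": 0,"rx": 0,"ry": 0,"rz": 0,"gripper": -1},
])

```text
clock: 13.15
eef_pos: [493.7, -134.3, 120.4]
tcp_rot: [3.138, 0.0, -1.317]
contact_force: [-0.3, 0.5, -0.4]
opening: 0.006
```

```bash
python3 - <<'E'
from h import *
s=r.sense();print(s['qpos'].round(2),s['contact_force']);A=cur()
im,d=r.grab_frame('wrist')
wp('lever_knob',A,57,2);wp('pointer',A,42);wp('red_mark',A,42);wp('counter',A,0);wp('stroke_stop',A,8)
cv2.imwrite('pics/w8.png',im[:,:,::-1])
plan(*arc(104,30))
E
```

```text
[-0.27  0.32  1.97 -0.    0.85  2.62] [-0.26653789  0.53644173 -0.41979306]
lever_knob 0.83 (414, 231) [ 445.  -159.3   57. ]
pointer 0.73 (388, 130) [ 474. -212.   42.]
red_mark 0.92 (328, 152) [ 505.1 -189.5   42. ]
counter 0.62 (338, 104) [ 506.1 -222.9    0. ]
stroke_stop 0.83 (428, 90) [ 449.  -250.2    8. ]
n 3 row t(cm) [-0.    0.32  3.05] r(deg) [ 0.06 -0.01  0.16] | straight tool mm [-0.1  9.5 91.4] rotvec [ 0.2 -0.   0.5]
```

View pics/w8.png

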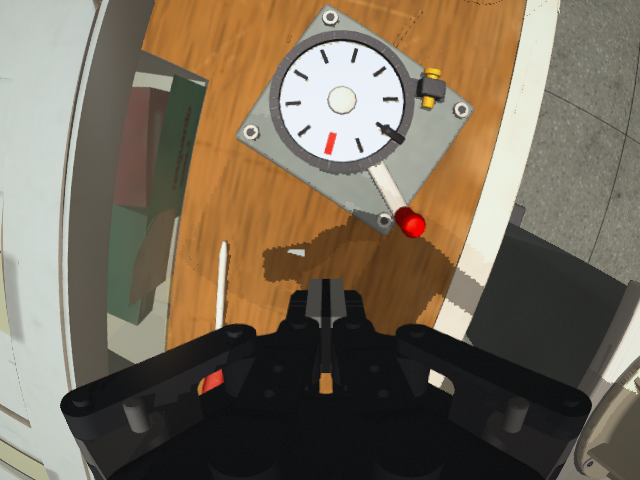

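The red mark is two marks short of the pointer. Knob is at (410, 220), stop at (430, 88), shut fingers clear of all of it. I'll descend and push along the arc.

Emit:
move_arm([
  {"tx": 0,"ty": 0.3,"tz": 3,"rx": 0,"ry": 0,"rz": 0,"gripper": -1},
  {"tx": 0,"ty": 0.3,"tz": 3,"rx": 0,"ry": 0,"rz": 0,"gripper": -1},
  {"tx": 0,"ty": 0.3,"tz": 3,"rx": 0,"ry": 0,"rz": 0,"gripper": -1},
  {"tx": 0,"ty": 0.45,"tz": 0,"rx": 0,"ry": 0,"rz": -3,"gripper": -1},
  {"tx": 0,"ty": 0.45,"tz": 0,"rx": 0,"ry": 0,"rz": -3,"gripper": -1},
  {"tx": 0,"ty": 0,"tz": 0,"rx": 0,"ry": 0,"rz": 0,"gripper": -1},
])

```text
clock: 14.05
eef_pos: [475.4, -139.2, 31.0]
tcp_rot: [3.137, 0.001, -1.214]
contact_force: [-0.8, -0.0, -0.1]
opening: -0.005
```

```bash
cat > st.py <<'E'
from h import *
s=r.sense();p=s['eef_pos'];v=p[:2]-C;a=np.arctan2(v[1],v[0]);t=np.array([-np.sin(a),np.cos(a)])
f=[];
f=s['contact_force'];print('ang',np.degrees(a).round(1),'rad',np.linalg.norm(v).round(1),'yaw+180',(np.degrees(s['tcp_rot'][2])+180).round(1),'z',p[2].round(1),'Ftan',(f[:2]@t).round(1),'Frad',(f[:2]@v/np.linalg.norm(v)).round(1),'Fz',f[2].round(1))
E
python3 st.py
```

```text
ang 110.3 rad 85.1 yaw+180 110.5 z 31.0 Ftan 0.8 Frad 0.3 Fz -0.1
```

Emit:
move_arm([
  {"tx": 0,"ty": 0.45,"tz": 0,"rx": 0,"ry": 0,"rz": -3,"gripper": -1},
  {"tx": 0,"ty": 0.44,"tz": 0,"rx": 0,"ry": 0,"rz": -3,"gripper": -1},
  {"tx": 0,"ty": 0.45,"tz": 0,"rx": 0,"ry": 0,"rz": -3,"gripper": -1},
  {"tx": 0,"ty": 0.44,"tz": 0,"rx": 0,"ry": 0,"rz": -3,"gripper": -1},
  {"tx": 0,"ty": 0.45,"tz": 0,"rx": 0,"ry": 0,"rz": -3,"gripper": -1},
  {"tx": 0,"ty": 0,"tz": 0,"rx": 0,"ry": 0,"rz": 0,"gripper": -1},
])

```text
clock: 14.65
eef_pos: [456.6, -149.3, 31.7]
tcp_rot: [3.139, 0.0, -0.954]
contact_force: [1.9, 2.7, 0.3]
opening: 0.003
```

```bash
python3 st.py
```

```text
ang 124.8 rad 84.9 yaw+180 125.3 z 31.7 Ftan -3.1 Frad 1.2 Fz 0.3
```

Emit:
move_arm([
  {"tx": 0,"ty": 0.44,"tz": 0,"rx": 0,"ry": 0,"rz": -3,"gripper": -1},
  {"tx": 0,"ty": 0.45,"tz": 0,"rx": 0,"ry": 0,"rz": -3,"gripper": -1},
  {"tx": 0,"ty": 0.44,"tz": 0,"rx": 0,"ry": 0,"rz": -3,"gripper": -1},
  {"tx": 0,"ty": 0.45,"tz": 0,"rx": 0,"ry": 0,"rz": -3,"gripper": -1},
  {"tx": 0,"ty": 0.44,"tz": 0,"rx": 0,"ry": 0,"rz": -3,"gripper": -1},
  {"tx": 0,"ty": 0.45,"tz": 0,"rx": 0,"ry": 0,"rz": -3,"gripper": -1},
  {"tx": 0,"ty": 0.44,"tz": 0,"rx": 0,"ry": 0,"rz": -3,"gripper": -1},
  {"tx": 0,"ty": 0.45,"tz": 0,"rx": 0,"ry": 0,"rz": -3,"gripper": -1},
  {"tx": 0,"ty": 0.44,"tz": 0,"rx": 0,"ry": 0,"rz": -3,"gripper": -1},
  {"tx": 0,"ty": 0.45,"tz": 0,"rx": 0,"ry": 0,"rz": -3,"gripper": -1},
  {"tx": 0,"ty": 0,"tz": 0,"rx": 0,"ry": 0,"rz": 0,"gripper": -1},
])

```text
clock: 15.75
eef_pos: [427.3, -182.3, 31.6]
tcp_rot: [3.139, 0.003, -0.432]
contact_force: [0.5, 4.1, 2.1]
opening: 0.0
```

```bash
python3 st.py
```

```text
ang 154.7 rad 86.0 yaw+180 155.3 z 31.6 Ftan -3.9 Frad 1.2 Fz 2.1
```

Emit:
move_arm([
  {"tx": 0,"ty": 0.3,"tz": 0,"rx": 0,"ry": 0,"rz": -2,"gripper": -1},
  {"tx": 0,"ty": 0.3,"tz": 0,"rx": 0,"ry": 0,"rz": -2,"gripper": -1},
  {"tx": 0,"ty": 0.3,"tz": 0,"rx": 0,"ry": 0,"rz": -2,"gripper": -1},
  {"tx": 0,"ty": 0.15,"tz": 0,"rx": 0,"ry": 0,"rz": -1,"gripper": -1},
  {"tx": 0,"ty": 0.15,"tz": 0,"rx": 0,"ry": 0,"rz": -1,"gripper": -1},
  {"tx": 0,"ty": 0,"tz": 0,"rx": 0,"ry": 0,"rz": 0,"gripper": -1},
])

```text
clock: 16.35
eef_pos: [422.6, -193.3, 31.5]
tcp_rot: [3.14, 0.004, -0.292]
contact_force: [0.1, 4.8, 3.4]
opening: -0.001
```

Emit:
move_arm([
  {"tx": 0,"ty": 0.15,"tz": 0,"rx": 0,"ry": 0,"rz": -1,"gripper": -1},
  {"tx": 0,"ty": 0.15,"tz": 0,"rx": 0,"ry": 0,"rz": -1,"gripper": -1},
  {"tx": 0,"ty": 0,"tz": 0,"rx": 0,"ry": 0,"rz": 0,"gripper": -1},
])

```text
clock: 16.65
eef_pos: [421.6, -196.2, 31.3]
tcp_rot: [3.14, 0.004, -0.257]
contact_force: [-1.7, 5.4, 4.1]
opening: -0.001
```

```bash
python3 st.py
```

```text
ang 164.7 rad 86.4 yaw+180 165.3 z 31.3 Ftan -4.8 Frad 3.0 Fz 4.1
```

Emit:
move_arm([
  {"tx": 0,"ty": 0.15,"tz": 0,"rx": 0,"ry": 0,"rz": -1,"gripper": -1},
  {"tx": 0,"ty": 0,"tz": 0,"rx": 0,"ry": 0,"rz": 0,"gripper": -1},
])

```text
clock: 16.85
eef_pos: [421.2, -197.7, 31.3]
tcp_rot: [3.14, 0.004, -0.239]
contact_force: [-1.7, 5.0, 2.6]
opening: -0.001
```

Emit:
move_arm([
  {"tx": 0,"ty": 0.15,"tz": 0,"rx": 0,"ry": 0,"rz": -1,"gripper": -1},
  {"tx": 0,"ty": 0,"tz": 0,"rx": 0,"ry": 0,"rz": 0,"gripper": -1},
])

```text
clock: 17.05
eef_pos: [420.8, -199.2, 31.3]
tcp_rot: [3.14, 0.004, -0.222]
contact_force: [-0.8, 5.7, 2.7]
opening: -0.0
```

Emit:
move_arm([
  {"tx": 0,"ty": 0.15,"tz": 0,"rx": 0,"ry": 0,"rz": -1,"gripper": -1},
  {"tx": 0,"ty": 0,"tz": 0,"rx": 0,"ry": 0,"rz": 0,"gripper": -1},
])

```text
clock: 17.25
eef_pos: [420.4, -200.7, 31.3]
tcp_rot: [3.14, 0.004, -0.204]
contact_force: [-0.9, 4.9, 2.2]
opening: 0.003
```

```bash
python3 st.py
```

```text
ang 167.8 rad 86.5 yaw+180 168.3 z 31.3 Ftan -4.6 Frad 1.9 Fz 2.2
```

Emit:
move_arm([
  {"tx": 0,"ty": 0.15,"tz": 0,"rx": 0,"ry": 0,"rz": -1,"gripper": -1},
  {"tx": 0,"ty": 0,"tz": 0,"rx": 0,"ry": 0,"rz": 0,"gripper": -1},
])

```text
clock: 17.45
eef_pos: [420.1, -202.1, 31.3]
tcp_rot: [3.14, 0.004, -0.187]
contact_force: [-0.7, 5.2, 2.4]
opening: 0.001
```

Emit:
move_arm([
  {"tx": 0,"ty": 0.15,"tz": 0,"rx": 0,"ry": 0,"rz": -1,"gripper": -1},
  {"tx": 0,"ty": 0,"tz": 0,"rx": 0,"ry": 0,"rz": 0,"gripper": -1},
])

```text
clock: 17.65
eef_pos: [419.8, -203.6, 31.3]
tcp_rot: [3.14, 0.004, -0.17]
contact_force: [-1.7, 4.3, 3.8]
opening: -0.003
```

```bash
python3 st.py
```

```text
ang 169.7 rad 86.6 yaw+180 170.3 z 31.3 Ftan -3.9 Frad 2.4 Fz 3.8
```

Emit:
move_arm([
  {"tx": 0,"ty": 0.15,"tz": 0,"rx": 0,"ry": 0,"rz": -1,"gripper": -1},
  {"tx": 0,"ty": 0,"tz": 0,"rx": 0,"ry": 0,"rz": 0,"gripper": -1},
])

```text
clock: 17.85
eef_pos: [419.5, -205.0, 31.2]
tcp_rot: [3.14, 0.005, -0.152]
contact_force: [-1.3, 4.7, 2.7]
opening: -0.002
```

Emit:
move_arm([
  {"tx": 0,"ty": 0.15,"tz": 0,"rx": 0,"ry": 0,"rz": -1,"gripper": -1},
  {"tx": 0,"ty": 0,"tz": 0,"rx": 0,"ry": 0,"rz": 0,"gripper": -1},
])

```text
clock: 18.05
eef_pos: [419.2, -206.5, 31.2]
tcp_rot: [3.141, 0.005, -0.135]
contact_force: [-1.7, 5.9, 3.0]
opening: 0.0
```

```bash
python3 st.py; python3 - <<'E'
from h import *
A=cur();im,d=r.grab_frame('wrist');cv2.imwrite('pics/w9.png',im[40:320,120:520,::-1].repeat(2,0).repeat(2,1)[:,:])
E
```

```text
ang 171.7 rad 86.7 yaw+180 172.3 z 31.2 Ftan -5.6 Frad 2.5 Fz 3.0
```

View pics/w9.png

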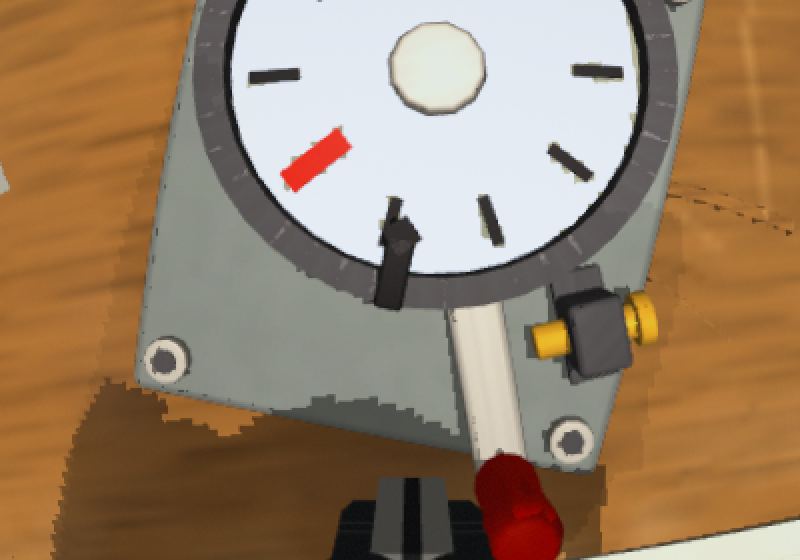

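The red mark is now one mark short, with the lever's side at about (508, 340) and the screw end at (533, 345). That leaves about 6 mm, or 5–6°.

Emit:
move_arm([
  {"tx": 0,"ty": 0.15,"tz": 0,"rx": 0,"ry": 0,"rz": -1,"gripper": -1},
  {"tx": 0,"ty": 0.15,"tz": 0,"rx": 0,"ry": 0,"rz": -1,"gripper": -1},
  {"tx": 0,"ty": 0.15,"tz": 0,"rx": 0,"ry": 0,"rz": -1,"gripper": -1},
  {"tx": 0,"ty": 0,"tz": 0,"rx": 0,"ry": 0,"rz": 0,"gripper": -1},
])

```text
clock: 18.5
eef_pos: [418.5, -210.9, 31.2]
tcp_rot: [3.141, 0.005, -0.082]
contact_force: [-1.5, 5.3, 3.5]
opening: 0.001
```

Emit:
move_arm([
  {"tx": 0,"ty": 0.1,"tz": 0,"rx": 0,"ry": 0,"rz": -0.7,"gripper": -1},
  {"tx": 0,"ty": 0,"tz": 0,"rx": 0,"ry": 0,"rz": 0,"gripper": -1},
])

```text
clock: 18.7
eef_pos: [418.4, -211.8, 31.2]
tcp_rot: [3.141, 0.005, -0.07]
contact_force: [-1.7, 4.4, 2.9]
opening: -0.001
```

Emit:
move_arm([
  {"tx": 0,"ty": 0.1,"tz": 0,"rx": 0,"ry": 0,"rz": -0.7,"gripper": -1},
  {"tx": 0,"ty": 0,"tz": 0,"rx": 0,"ry": 0,"rz": 0,"gripper": -1},
])

```text
clock: 18.9
eef_pos: [418.3, -212.8, 31.2]
tcp_rot: [3.141, 0.005, -0.058]
contact_force: [-2.6, 4.8, 3.7]
opening: -0.005
```

```bash
python3 st.py
```

```text
ang 175.9 rad 87.0 yaw+180 176.7 z 31.2 Ftan -4.6 Frad 3.0 Fz 3.7
```

Emit:
move_arm([
  {"tx": 0,"ty": 0.1,"tz": 0,"rx": 0,"ry": 0,"rz": -0.7,"gripper": -1},
  {"tx": 0,"ty": 0,"tz": 0,"rx": 0,"ry": 0,"rz": 0,"gripper": -1},
])

```text
clock: 19.1
eef_pos: [418.2, -213.8, 31.2]
tcp_rot: [3.141, 0.005, -0.046]
contact_force: [-1.0, 3.6, 3.4]
opening: -0.002
```

Emit:
move_arm([
  {"tx": 0,"ty": 0.1,"tz": 0,"rx": 0,"ry": 0,"rz": -0.7,"gripper": -1},
  {"tx": 0,"ty": 0,"tz": 0,"rx": 0,"ry": 0,"rz": 0,"gripper": -1},
])

```text
clock: 19.3
eef_pos: [418.1, -214.7, 31.2]
tcp_rot: [3.141, 0.006, -0.034]
contact_force: [-2.2, 5.4, 3.4]
opening: -0.005
```

```bash
python3 st.py
```

```text
ang 177.2 rad 87.0 yaw+180 178.1 z 31.2 Ftan -5.3 Frad 2.4 Fz 3.4
```

Emit:
move_arm([
  {"tx": 0,"ty": 0.1,"tz": 0,"rx": 0,"ry": 0,"rz": -0.7,"gripper": -1},
  {"tx": 0,"ty": 0,"tz": 0,"rx": 0,"ry": 0,"rz": 0,"gripper": -1},
])

```text
clock: 19.5
eef_pos: [417.8, -215.1, 31.1]
tcp_rot: [-3.141, 0.006, -0.022]
contact_force: [-1.2, 10.8, 4.9]
opening: 0.0
```

Emit:
move_arm([
  {"tx": 0,"ty": 0.1,"tz": 0,"rx": 0,"ry": 0,"rz": -0.7,"gripper": -1},
  {"tx": 0,"ty": 0,"tz": 0,"rx": 0,"ry": 0,"rz": 0,"gripper": -1},
])

```text
clock: 19.7
eef_pos: [417.6, -215.5, 31.1]
tcp_rot: [-3.14, 0.006, -0.01]
contact_force: [-1.3, 15.1, 7.2]
opening: -0.003
```

```bash
python3 st.py
```

```text
ang 177.7 rad 87.5 yaw+180 179.4 z 31.1 Ftan -15.0 Frad 1.9 Fz 7.2
```

The force stepped from about 5 to 11 to 15 N, so the lever rests on the stop. I'll let it spring back.

Emit:
move_arm([
  {"tx": 0,"ty": -1.19,"tz": 0,"rx": 0,"ry": 0,"rz": 8,"gripper": -1},
  {"tx": 0,"ty": -1.19,"tz": 0,"rx": 0,"ry": 0,"rz": 8,"gripper": -1},
  {"tx": 0,"ty": -1.19,"tz": 0,"rx": 0,"ry": 0,"rz": 8,"gripper": -1},
  {"tx": 0,"ty": -1.19,"tz": 0,"rx": 0,"ry": 0,"rz": 8,"gripper": -1},
  {"tx": 0,"ty": -1.19,"tz": 0,"rx": 0,"ry": 0,"rz": 8,"gripper": -1},
  {"tx": 0,"ty": -1.19,"tz": 0,"rx": 0,"ry": 0,"rz": 8,"gripper": -1},
  {"tx": 0,"ty": -1.19,"tz": 0,"rx": 0,"ry": 0,"rz": 8,"gripper": -1},
  {"tx": 0,"ty": -1.19,"tz": 0,"rx": 0,"ry": 0,"rz": 8,"gripper": -1},
  {"tx": 0,"ty": 0,"tz": 0,"rx": 0,"ry": 0,"rz": 0,"gripper": -1},
  {"tx": 0,"ty": 0,"tz": 0,"rx": 0,"ry": 0,"rz": 0,"gripper": -1},
  {"tx": 0,"ty": 0,"tz": 0,"rx": 0,"ry": 0,"rz": 0,"gripper": -1},
])

```text
clock: 20.8
eef_pos: [461.3, -138.1, 31.0]
tcp_rot: [3.137, 0.001, -1.122]
contact_force: [-0.0, -0.1, 0.2]
opening: -0.004
```

```bash
python3 st.py; python3 - <<'E'
from h import *
A=cur();im,d=r.grab_frame('wrist')
wp('lever_knob',A,57);wp('red_mark',A,42);wp('pointer',A,42);wp('counter',A,46)
E
```

```text
ang 118.4 rad 92.0 yaw+180 115.7 z 31.0 Ftan 0.1 Frad -0.1 Fz 0.2
lever_knob 0.83 (395, 292) [ 444.5 -160.5   57. ]
red_mark 0.78 (332, 144) [ 485.6 -195.6   42. ]
pointer 0.71 (381, 119) [ 474.1 -211.2   42. ]
counter 0.96 (314, 72) [ 501.9 -215.6   46. ]
```

Lever is home, and the dial advanced exactly one mark (red mark 36° from the pointer). I'll recentre the radius and make the second stroke.

Emit:
move_arm([
  {"tx": 0.7,"ty": -0.1,"tz": 0,"rx": 0,"ry": 0,"rz": -1.5,"gripper": -1},
  {"tx": 0,"ty": 0,"tz": 0,"rx": 0,"ry": 0,"rz": 0,"gripper": -1},
  {"tx": 0,"ty": 0,"tz": 0,"rx": 0,"ry": 0,"rz": 0,"gripper": -1},
])

```text
clock: 21.35
eef_pos: [465.6, -143.7, 31.1]
tcp_rot: [3.138, 0.001, -1.099]
contact_force: [-0.5, 0.1, 0.1]
opening: 0.001
```

```bash
python3 st.py
```

```text
ang 117.6 rad 85.0 yaw+180 117.0 z 31.1 Ftan 0.4 Frad 0.3 Fz 0.1
```

Emit:
move_arm([
  {"tx": 0,"ty": 0.45,"tz": 0,"rx": 0,"ry": 0,"rz": -3,"gripper": -1},
  {"tx": 0,"ty": 0.44,"tz": 0,"rx": 0,"ry": 0,"rz": -3,"gripper": -1},
  {"tx": 0,"ty": 0.45,"tz": 0,"rx": 0,"ry": 0,"rz": -3,"gripper": -1},
  {"tx": 0,"ty": 0.44,"tz": 0,"rx": 0,"ry": 0,"rz": -3,"gripper": -1},
  {"tx": 0,"ty": 0.45,"tz": 0,"rx": 0,"ry": 0,"rz": -3,"gripper": -1},
  {"tx": 0,"ty": 0.44,"tz": 0,"rx": 0,"ry": 0,"rz": -3,"gripper": -1},
  {"tx": 0,"ty": 0.45,"tz": 0,"rx": 0,"ry": 0,"rz": -3,"gripper": -1},
  {"tx": 0,"ty": 0.44,"tz": 0,"rx": 0,"ry": 0,"rz": -3,"gripper": -1},
  {"tx": 0,"ty": 0.45,"tz": 0,"rx": 0,"ry": 0,"rz": -3,"gripper": -1},
  {"tx": 0,"ty": 0.44,"tz": 0,"rx": 0,"ry": 0,"rz": -3,"gripper": -1},
  {"tx": 0,"ty": 0.45,"tz": 0,"rx": 0,"ry": 0,"rz": -3,"gripper": -1},
  {"tx": 0,"ty": 0.44,"tz": 0,"rx": 0,"ry": 0,"rz": -3,"gripper": -1},
])

```text
clock: 22.55
eef_pos: [427.7, -179.4, 31.2]
tcp_rot: [3.14, 0.003, -0.469]
contact_force: [3.0, 3.8, -1.6]
opening: 0.002
```

Emit:
move_arm([
  {"tx": 0,"ty": 0.45,"tz": 0,"rx": 0,"ry": 0,"rz": -3,"gripper": -1},
  {"tx": 0,"ty": 0.44,"tz": 0,"rx": 0,"ry": 0,"rz": -3,"gripper": -1},
  {"tx": 0,"ty": 0.45,"tz": 0,"rx": 0,"ry": 0,"rz": -3,"gripper": -1},
  {"tx": 0,"ty": 0.44,"tz": 0,"rx": 0,"ry": 0,"rz": -3,"gripper": -1},
  {"tx": 0,"ty": 0.45,"tz": 0,"rx": 0,"ry": 0,"rz": -3,"gripper": -1},
  {"tx": 0,"ty": 0.29,"tz": 0,"rx": 0,"ry": 0,"rz": -2,"gripper": -1},
  {"tx": 0,"ty": 0,"tz": 0,"rx": 0,"ry": 0,"rz": 0,"gripper": -1},
])

```text
clock: 23.25
eef_pos: [418.6, -202.8, 31.2]
tcp_rot: [3.141, 0.005, -0.174]
contact_force: [1.4, 5.7, -0.0]
opening: 0.004
```

```bash
python3 st.py
```

```text
ang 169.4 rad 87.9 yaw+180 170.0 z 31.2 Ftan -5.9 Frad -0.3 Fz -0.0
```

Emit:
move_arm([
  {"tx": 0,"ty": 0.15,"tz": 0,"rx": 0,"ry": 0,"rz": -1,"gripper": -1},
  {"tx": 0,"ty": 0.15,"tz": 0,"rx": 0,"ry": 0,"rz": -1,"gripper": -1},
  {"tx": 0,"ty": 0.15,"tz": 0,"rx": 0,"ry": 0,"rz": -1,"gripper": -1},
  {"tx": 0,"ty": 0.15,"tz": 0,"rx": 0,"ry": 0,"rz": -1,"gripper": -1},
  {"tx": 0,"ty": 0.15,"tz": 0,"rx": 0,"ry": 0,"rz": -1,"gripper": -1},
  {"tx": 0,"ty": 0.15,"tz": 0,"rx": 0,"ry": 0,"rz": -1,"gripper": -1},
  {"tx": 0,"ty": 0,"tz": 0,"rx": 0,"ry": 0,"rz": 0,"gripper": -1},
])

```text
clock: 23.95
eef_pos: [417.0, -211.5, 31.1]
tcp_rot: [3.142, 0.006, -0.07]
contact_force: [-0.7, 6.0, 1.4]
opening: -0.0
```

Emit:
move_arm([
  {"tx": 0,"ty": 0.1,"tz": 0,"rx": 0,"ry": 0,"rz": -0.7,"gripper": -1},
  {"tx": 0,"ty": 0,"tz": 0,"rx": 0,"ry": 0,"rz": 0,"gripper": -1},
])

```text
clock: 24.15
eef_pos: [416.9, -212.4, 31.1]
tcp_rot: [-3.142, 0.006, -0.058]
contact_force: [-0.7, 4.9, 1.7]
opening: 0.004
```

Emit:
move_arm([
  {"tx": 0,"ty": 0.1,"tz": 0,"rx": 0,"ry": 0,"rz": -0.7,"gripper": -1},
  {"tx": 0,"ty": 0,"tz": 0,"rx": 0,"ry": 0,"rz": 0,"gripper": -1},
])

```text
clock: 24.35
eef_pos: [416.8, -213.4, 31.1]
tcp_rot: [-3.141, 0.006, -0.045]
contact_force: [-0.9, 4.8, 0.8]
opening: -0.002
```

```bash
python3 st.py
```

```text
ang 176.4 rad 88.4 yaw+180 177.4 z 31.1 Ftan -4.7 Frad 1.2 Fz 0.8
```

Emit:
move_arm([
  {"tx": 0,"ty": 0.1,"tz": 0,"rx": 0,"ry": 0,"rz": -0.7,"gripper": -1},
  {"tx": 0,"ty": 0,"tz": 0,"rx": 0,"ry": 0,"rz": 0,"gripper": -1},
])

```text
clock: 24.55
eef_pos: [416.7, -214.4, 31.1]
tcp_rot: [-3.141, 0.006, -0.033]
contact_force: [-1.3, 5.2, 1.3]
opening: 0.004
```

Emit:
move_arm([
  {"tx": 0,"ty": 0.1,"tz": 0,"rx": 0,"ry": 0,"rz": -0.7,"gripper": -1},
  {"tx": 0,"ty": 0,"tz": 0,"rx": 0,"ry": 0,"rz": 0,"gripper": -1},
])

```text
clock: 24.75
eef_pos: [416.5, -215.0, 31.1]
tcp_rot: [-3.141, 0.006, -0.021]
contact_force: [-1.2, 7.9, 2.9]
opening: -0.003
```

```bash
python3 st.py
```

```text
ang 177.4 rad 88.6 yaw+180 178.8 z 31.1 Ftan -7.8 Frad 1.6 Fz 2.9
```

One more small step to match the first stroke's rest at the stop, then release.

Emit:
move_arm([
  {"tx": 0,"ty": 0.1,"tz": 0,"rx": 0,"ry": 0,"rz": -0.7,"gripper": -1},
  {"tx": 0,"ty": 0,"tz": 0,"rx": 0,"ry": 0,"rz": 0,"gripper": -1},
])

```text
clock: 24.95
eef_pos: [416.3, -215.4, 31.1]
tcp_rot: [-3.14, 0.007, -0.009]
contact_force: [-0.2, 12.6, 5.1]
opening: -0.004
```

Emit:
move_arm([
  {"tx": 0,"ty": -1.19,"tz": 0,"rx": 0,"ry": 0,"rz": 8,"gripper": -1},
  {"tx": 0,"ty": -1.19,"tz": 0,"rx": 0,"ry": 0,"rz": 8,"gripper": -1},
  {"tx": 0,"ty": -1.19,"tz": 0,"rx": 0,"ry": 0,"rz": 8,"gripper": -1},
  {"tx": 0,"ty": -1.19,"tz": 0,"rx": 0,"ry": 0,"rz": 8,"gripper": -1},
  {"tx": 0,"ty": -1.19,"tz": 0,"rx": 0,"ry": 0,"rz": 8,"gripper": -1},
  {"tx": 0,"ty": -1.19,"tz": 0,"rx": 0,"ry": 0,"rz": 8,"gripper": -1},
  {"tx": 0,"ty": -1.19,"tz": 0,"rx": 0,"ry": 0,"rz": 8,"gripper": -1},
  {"tx": 0,"ty": -1.19,"tz": 0,"rx": 0,"ry": 0,"rz": 8,"gripper": -1},
  {"tx": 0,"ty": -1,"tz": 0,"rx": 0,"ry": 0,"rz": 0,"gripper": -1},
  {"tx": 0,"ty": 0,"tz": 0,"rx": 0,"ry": 0,"rz": 0,"gripper": -1},
])

```text
clock: 25.95
eef_pos: [471.1, -133.3, 31.3]
tcp_rot: [3.139, -0.0, -1.12]
contact_force: [-0.4, -0.6, -0.5]
opening: -0.002
```

Emit:
move_arm([
  {"tx": 0,"ty": 0,"tz": -3,"rx": 0,"ry": 0,"rz": 0,"gripper": -1},
  {"tx": 0,"ty": 0,"tz": -4,"rx": 0,"ry": 0,"rz": 0,"gripper": -1},
  {"tx": 0,"ty": 0,"tz": -4,"rx": 0,"ry": 0,"rz": 0,"gripper": -1},
  {"tx": 0,"ty": 0,"tz": 0,"rx": 0,"ry": 0,"rz": 0,"gripper": -1},
  {"tx": 0,"ty": 0,"tz": 0,"rx": 0,"ry": 0,"rz": 0,"gripper": -1},
])

```text
clock: 26.45
eef_pos: [470.3, -133.9, 141.8]
tcp_rot: [3.139, -0.0, -1.122]
contact_force: [-0.5, 0.1, 0.2]
opening: -0.002
```

```bash
python3 st.py; python3 - <<'E'
from h import *
A=cur();im,d=r.grab_frame('wrist')
wp('lever_knob',A,57);wp('red_mark',A,42);wp('pointer',A,42)
s,_=r.grab_frame('side')
a=im[0:300,180:480,::-1];b=s[130:330,260:393,::-1]
cv2.imwrite('pics/w10.png',np.hstack([cv2.resize(a,(400,400)),cv2.resize(b,(266,400))]))
E
```

```text
ang 112.2 rad 91.9 yaw+180 115.7 z 141.8 Ftan 0.4 Frad 0.3 Fz 0.2
lever_knob 0.88 (377, 222) [ 445.4 -159.9   57. ]
red_mark 0.57 (368, 128) [ 475.3 -210.8   42. ]
pointer 0.58 (370, 125) [ 475.1 -213.    42. ]
```

View pics/w10.png

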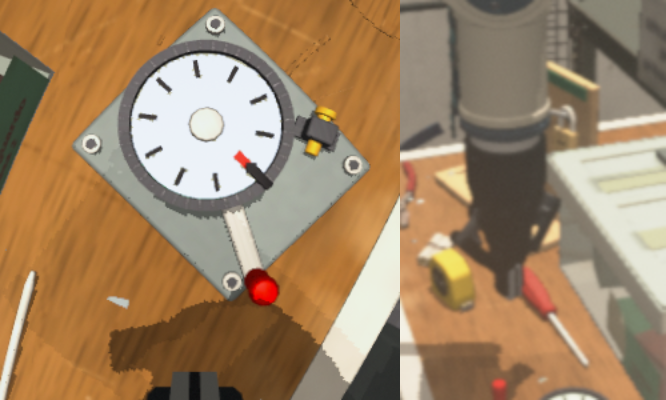

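The red mark is under the pointer at (245, 165) and the lever is home at (262, 288). The side view of the rack is blocked by the arm, so I'll check the hung padlock from the top camera and hand in.

```bash
python3 - <<'E'
from h import *
im,d=r.grab_frame('top')
for q in('brass_padlock','steel_padlock'):
  for c in r.cut_out(q,'top')[:1]:
    P=cloud('top',c['mask'],d);print(q,c['confidence'],c['bbox'],np.median(P,axis=0).round(0),P[:,2].max().round(0))
r.sign_off()
E
```

```text
brass_padlock 0.52 [221.1, 193.2, 244.0, 206.5] [647. 199. 151.] 186.0
steel_padlock 0.65 [222.9, 194.8, 244.5, 205.8] [646. 199. 148.] 183.0
the job is handed in; nothing more can be done
```

The brass padlock hangs by its shackle on the right peg of the rack, and the counter has had its two full strokes. I handed the job in at about 26 s of the 72 s allowed.

- **Padlock:** After release, the wrist and side pictures showed it hanging on the right peg with the green tip out in front. The steel padlock was still on its own peg.
- **Strokes:** In both, the force at the knob rose from about 5 N to about 15 N (first) and 13 N (second) when the lever met the stop screw. I let the lever go each time and it sprang back home.
- **Dial:** It advanced one mark per stroke. The last picture shows the red mark at the pointer, the lever home and the robot touching nothing.

**Last check:** The final side view of the rack was blocked by the arm. From the top camera, the network found the brass padlock on the right peg at about (647, 199, 151). Its answer for the steel padlock was that same spot, which is the brass one mislabelled. So the steel padlock was last confirmed in the picture taken just after the hanging; the arm did not go near it after that.

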